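# Poke the focus gauge block out of its angled nest and set it on the LED driver

## Robot

A 7-joint arm with a two-finger parallel gripper is mounted at the origin on a cart in front of the work surface, level with it; the furniture and walls round the work are solid. World frame = base frame: x ahead of the robot, y to its left, z up, the work surface at z = 0. Lengths are in mm, angles in rad, forces in N, time in s.
With the tool pointing down it reaches from about 425 to 875 mm from the base axis. Payload 8.4 kg.
Tool frame: the origin (TCP) lies at the very end of the fingers, on their centre line; the grasp point (between the pads) lies 19 mm behind it; z points along the fingers, y is the direction in which the jaws open and shut (so a half turn about z gives the same grasp; the last joint's range is limited). The gripper opens to 87 mm and grips with 3 to 60 N. Pads are 19 mm wide; open, the fingers measure 117 mm over their backs; the gripper's body (75 mm by 190 mm) begins 51 mm behind the grasp point.
Start: joints at [-1.441, 0.333, 0.04, 1.465, -0.013, 1.343, -0.059], TCP at [147.429, 633.031, 222.546] pointing down, gripper open.
Joint ranges: [-2.58, 2.58], [-0.38, 2.09], [-1.3, 1.39], [0.25, 2.4], [-1.5, 4.64], [0.08, 2.09], [-2.65, 2.65]. Speed limits (rad/s): [2.22, 2.22, 2.79, 2.79, 3.14, 3.14, 3.14].

## Interface

Orientations are given as a rotation vector (axis times angle).
In Python, from workcell import * gives the robot as it stands. The module is installed in compiled form; this text tells all that it offers.
- The arm moves only by the tool step_arm, never from a script. Its argument "series" is a list that holds one entry, the list of rows, each a list of 7 numbers: the shift along the tool's x, y, z in m, then the turn, a rotation vector about the tool's x, y, z in rad, then the closure, from 0 (fully open) to 1 (shut). A call has 1 to 10 rows; each row is the pose to reach, as a shift and turn from the pose commanded when the call began, along the tool's axes at that moment; what a row does not reach only later rows make up. A row lasts 1/12 s, in which the tool goes at most 41.7 mm and 7.16 degrees, less where a joint would pass 70% of its speed; a pose out of reach is approached as far as the arm can. A call with a gripper value outside its range is refused whole. The fingers move at their own pace and stop on an object; "grip_force" is the grip in N (left out, the last holds). Time passes only in rows, so rows that repeat a pose let the fingers close. It gives the time, the measured TCP pose, the force and the opening at its end, in the units of the state.
- sense(): the state, without advancing time (a new reading comes with each control period).
- snapshot(name): name is "scene" or "top" or "wrist"; returns (picture, depth): 400x640x3 uint8, red, green, blue; 400x640 float32, mm along the optical axis (not along the pixel's ray), 0 where there is no reading.
- camera_info(name): a dict with "camera_matrix" (3x3 intrinsics, pixels), "dist" ([k1, k2, p1, p2, k3] as OpenCV has them; the pictures are not rectified), "extrinsics" (4x4, takes a point from camera to world coordinates). Camera axes: x right, y down, z forward; pixel columns grow to the right and rows downward; lengths in mm; the calibration is good to about 2 mm. A picture is of the moment at which its call begins: read the wrist's pose just before it. camera_info takes no time and is no camera call; for the wrist camera it gives the pose at the moment of the call.
- finish_job(): hands the job in, once; it reports no verdict.
The state is a dict: "time": time; "qpos": joint angles; "qvel": joint speeds; "joint_torque": joint torques, N m; "ee_pos": TCP position; "tool_rot": TCP orientation; "ft_force": force on the tool from outside, world axes, zero at the start; "ft_torque": the same for the moment, N m; "width": opening from 0.0 (shut) to 1.0 (fully open).
Only numpy, scipy, OpenCV 4.12 (cv2) and the standard library are available. Lean on these libraries where they do the work, as an engineer would, in place of code of your own. Each camera call takes 0.05 s, during which the arm holds its last target.

## Task

The steel gauge block sits sunk in its slanted blue nest. Use the red screwdriver to poke it up and out from below, through the access hole in the back of the nest, until it stands out far enough to take hold of, and lay the screwdriver back down on the bench. Then take the block out without dropping it and set it flat on top of the single LED driver at the right, wholly on it, leaving the cup, tape roll and side cutters where they are.

Things in the scene. Friction and masses are not known exactly. Their poses are not given: they have to be found in the camera images.
- nest: Fixed stand, 230 mm tall: blue block (66 mm long, 58 wide, 51.5 high, climbing at 32 deg) on a grey post 34 x 46 mm and a dark base plate 130 x 100 x 10 mm. Origin: centre of the base's underside, on the bench. x is level, from the access hole's side to the open mouth's side; z up. The recess axis lies in the x-z plane and climbs 32 deg towards +x.
- nest_hole (a point): Centre of the outer (lower, robot-side) end of the round access hole (12 mm across, brass rim) at (-60, 0, 150) mm in the nest's frame. The hole runs up along the recess axis (32 deg, towards the nest's +x) through a wall 30 mm thick to the recess. Axes as the nest's.
- nest_mouth (a point): Centre of the recess's open upper end, 66 mm along the axis from nest_hole. Recess: 38 mm wide, 31.5 high, 36 deep. Its lower side has a grippy rubber strip, 24 mm wide, that runs on 26 mm past the mouth on a narrow sill, so a block pushed partly out stays where it was left. Axes as the nest's.
- gauge_block: Pale steel gauge block, 36 x 36 x 30 mm, 0.18 to 0.37 kg. Origin: centre of its underside (a 36 x 36 face); z is the 30 mm way. At the start it lies in the recess on its underside, x along the recess axis, level with the mouth, so that fingers cannot hold it; less than 8 N pushes it along.
- gauge_center (a point): Centre of the gauge block, 15 mm above its underside; 48 mm from nest_hole at the start, on the recess axis (within 1 mm). Axes as the block's.
- screwdriver: Red screwdriver lying loose on the bench (about 70 g), 204 mm long along its y axis: handle 29 mm thick from y = +4 to +102 mm, thin blade 5.6 mm thick from y = +4 to y = -96 mm. Origin: under the middle of its length, on the bench; the long axis runs 14.5 mm above it, level.
- screwdriver_grip (a point): Middle of the screwdriver's handle, on its long axis, at y = +53 mm; near its centre of mass.
- screwdriver_tip (a point): End of the screwdriver's blade on its long axis, at y = -96 mm (149 mm from the middle of the handle).
- led_driver: LED driver with ribbed pale metal housing standing alone on the right of the bench: 64 (x) x 122 (y) x 39 mm, 0.42 kg, loose. Origin: centre of its underside, z up.
- led_top (a point): Centre of the LED driver's flat top, 39 mm above its underside. Axes as the driver's.
- cup: White enamel cup with a blue rim, 75 mm across, 96 mm tall; a bystander. Origin: centre of its foot.
- tape_roll: Black roll of tape lying flat, 91 mm across, 18 mm thick; a bystander. Origin: centre of its underside.
- side_cutters: Side cutters with red handles lying flat, 55 x 165 (y) x 13 mm; a bystander. Origin: centre of the underside.
Not all that is in view belongs to the job. Leave any turquoise look-alike of the led_driver alone.

How it is judged:
By the outcome, as a careful person would: the job done as asked, in the order asked, and still so for the second after the job is handed in, with the robot touching nothing.
It also fails if it takes over 72 s, if anything falls off the work surface, if the arm or the gripper's body presses on something with over 40 N, if the wrist force passes 120 N, or if a joint passes its speed limit or range.

## Working session

There is one attempt and no reset: what is moved stays moved. The work goes in short steps, Python scripts to look and compute and a tool call to move; the robot and the scene stay as the last step left them, time stands still between calls to the robot, and variables do not carry over. Pictures are saved under pics/ and viewed, and the job is handed in when it is done.

Besides the shell and the picture viewer there is one more tool, called as name([rows], argument=value, ...), one row to a line, values as JSON. step_arm: Moves the arm, as the interface text tells. Its arguments: {"type":"object","properties":{"series":{"type":"array","items":{"type":"array","items":{"type":"array","items":{"type":"number"}}}},"grip_force":{"type":"number"}},"required":["series"]}

```bash
mkdir -p pics; ls
python3 - <<'E'
from workcell import *
import cv2, numpy as np
s=sense(); print({k:np.round(v,3) for k,v in s.items()})
for n in ("scene","top","wrist"):
    ci=camera_info(n); print(n,np.round(ci["camera_matrix"],1).tolist(),np.round(ci["dist"],4),np.round(ci["extrinsics"],3).tolist())
    p,d=snapshot(n); cv2.imwrite(f"pics/{n}0.png",p[:,:,::-1]); np.savez(f"{n}0.npz",p=p,d=d,K=ci["camera_matrix"],D=ci["dist"],E=ci["extrinsics"])
E
```

```text
pics
{'time': np.float64(0.0), 'qpos': array([-1.441,  0.334,  0.04 ,  1.466, -0.013,  1.343, -0.058]), 'qvel': array([ 0.001,  0.   ,  0.   ,  0.   , -0.001, -0.001,  0.001]), 'joint_torque': array([ 1.0000e-03, -6.5634e+01,  1.3360e+00, -4.0380e+01, -6.0000e-02,
        4.5000e-02,  0.0000e+00]), 'ee_pos': array([147.353, 632.584, 221.659]), 'tool_rot': array([-3.590e-01, -3.121e+00,  3.000e-03]), 'ft_force': array([0.027, 0.519, 0.355]), 'ft_torque': array([ 0.036,  0.004, -0.015]), 'width': np.float64(0.998)}
scene [[402.9, 0.0, 326.3], [0.0, 402.9, 200.3], [0.0, 0.0, 1.0]] [-0.0918  0.      0.      0.      0.    ] [[0.873, -0.324, 0.364, 41.957], [-0.487, -0.582, 0.651, -910.869], [0.001, -0.746, -0.666, 1075.28], [0.0, 0.0, 0.0, 1.0]]
top [[411.2, 0.0, 326.6], [0.0, 411.2, 201.2], [0.0, 0.0, 1.0]] [-0.0449  0.      0.      0.      0.    ] [[-0.03, -0.997, 0.066, 492.428], [-1.0, 0.03, 0.006, -6.579], [-0.008, -0.066, -0.998, 1369.848], [0.0, 0.0, 0.0, 1.0]]
wrist [[304.7, 0.0, 320.6], [0.0, 304.7, 200.0], [0.0, 0.0, 1.0]] [-0.0283  0.      0.      0.      0.    ] [[0.227, 0.945, 0.235, 84.252], [0.974, -0.22, -0.056, 647.985], [-0.001, 0.242, -0.97, 384.776], [0.0, 0.0, 0.0, 1.0]]
```

View pics/scene0.png

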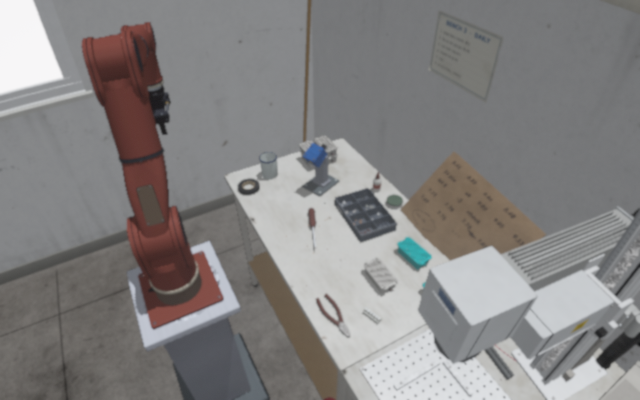

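View pics/top0.png

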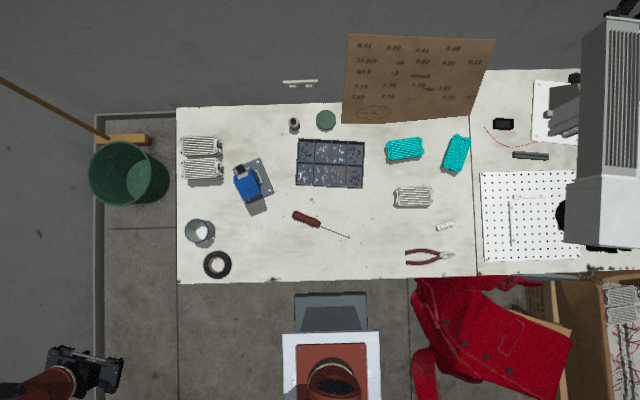

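View pics/wrist0.png

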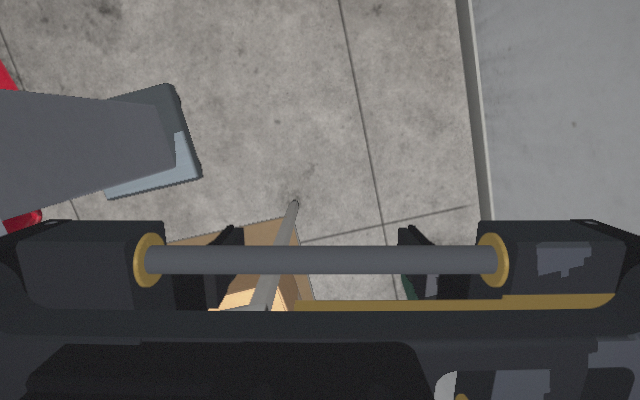

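```bash
cat > h.py <<'E'
import numpy as np, cv2
from scipy.spatial.transform import Rotation as R
def load(f):
    z=np.load(f); return z["p"],z["d"],z["K"],z["D"],z["E"]
def ray(f,uv):
    p,d,K,D,E=load(f) if isinstance(f,str) else f
    x=cv2.undistortPoints(np.array(uv,float).reshape(-1,1,2),K,D).reshape(-1,2)
    v=np.c_[x,np.ones(len(x))]@E[:3,:3].T
    return E[:3,3],v
def plane(f,uv,z):
    o,v=ray(f,uv); return o+v*((z-o[2])/v[:,2])[:,None]
def pts(f,mask=None):
    p,d,K,D,E=load(f) if isinstance(f,str) else f
    if mask is None: mask=d>0
    ys,xs=np.nonzero(mask&(d>0))
    x=cv2.undistortPoints(np.c_[xs,ys].astype(float).reshape(-1,1,2),K,D).reshape(-1,2)
    c=np.c_[x,np.ones(len(x))]*d[ys,xs][:,None]
    return c@E[:3,:3].T+E[:3,3],np.c_[xs,ys]
def proj(f,P):
    p,d,K,D,E=load(f)
    Ei=np.linalg.inv(E); return cv2.projectPoints(np.array(P,float).reshape(-1,1,3),cv2.Rodrigues(Ei[:3,:3])[0],Ei[:3,3],K,D)[0].reshape(-1,2)
def crop(f,out,x0,y0,x1,y1,s):
    p=load(f)[0][y0:y1,x0:x1,::-1]; cv2.imwrite(out,cv2.resize(p,None,fx=s,fy=s,interpolation=cv2.INTER_CUBIC))
def grab(n,tag):
    from workcell import camera_info,snapshot,sense
    ci=camera_info(n); p,d=snapshot(n)
    np.savez(f"{n}{tag}.npz",p=p,d=d,K=ci["camera_matrix"],D=ci["dist"],E=ci["extrinsics"]); cv2.imwrite(f"pics/{n}{tag}.png",p[:,:,::-1])
E
python3 - <<'E'
from h import *
crop("top0.npz","pics/tc1.png",170,100,370,250,4)
crop("top0.npz","pics/tc2.png",370,120,480,280,4)
crop("scene0.npz","pics/sc1.png",230,120,430,270,4)
E
```

```text
(no output)
```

View pics/tc1.png

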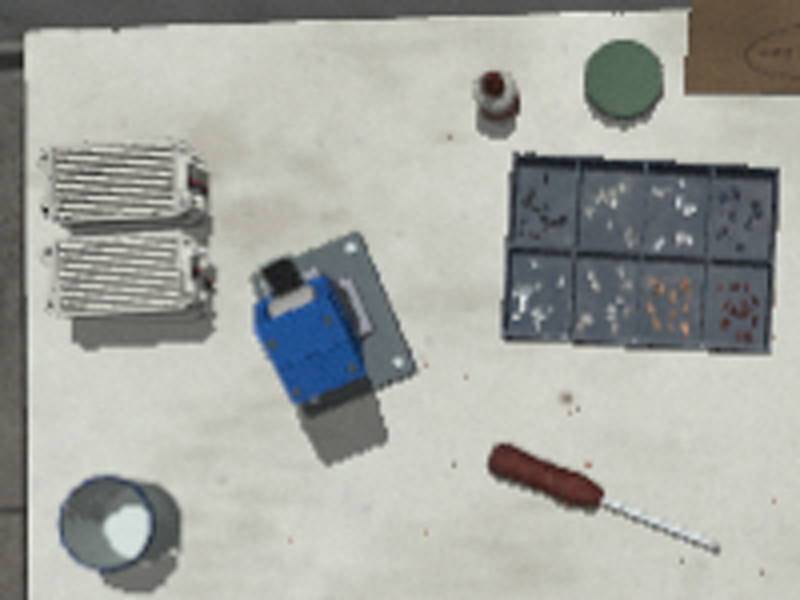

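View pics/tc2.png

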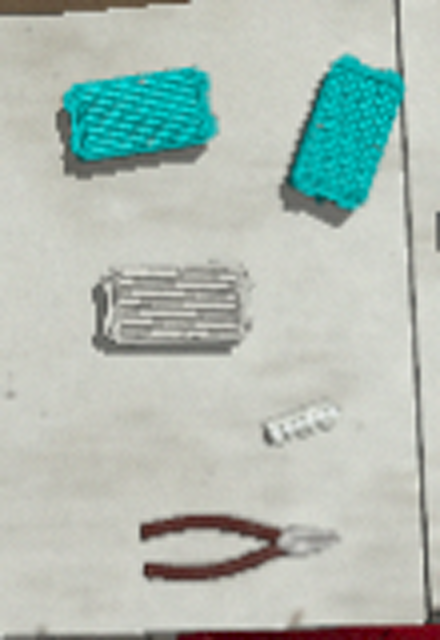

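View pics/sc1.png

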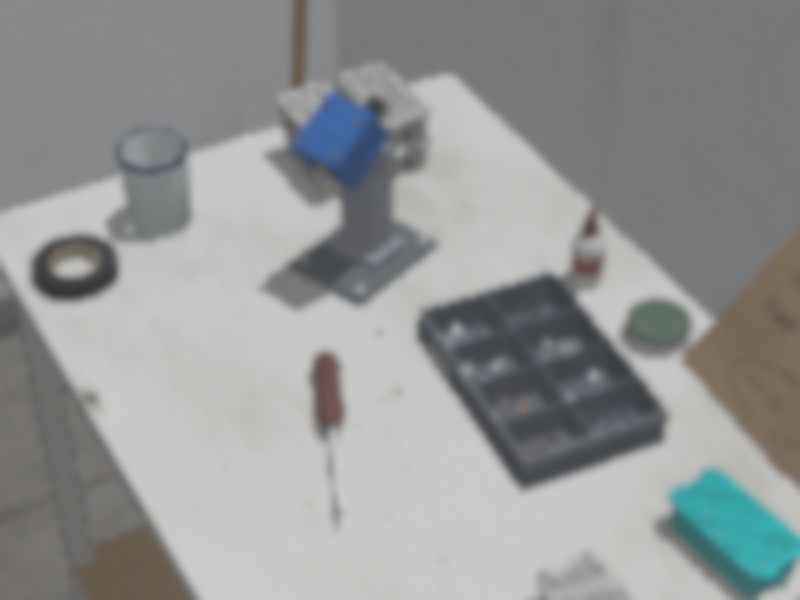

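Run:
```python
from h import *
for f in ("top0.npz","scene0.npz"):
    p,d,K,D,E=load(f); hsv=cv2.cvtColor(p,cv2.COLOR_RGB2HSV)
    b=cv2.inRange(hsv,(105,120,60),(125,255,255))>0
    P,uv=pts(f,b); m=(P[:,2]>120)&(P[:,2]<300); P=P[m]; print(f,len(P),P.mean(0).round(1),P.min(0).round(1),P.max(0).round(1))
    c=P.mean(0); 
    n=np.array([0,0,1.])
    for it in range(5):
        r=(P-c)@n; Q=P[abs(r)<6] if it else P; c=Q.mean(0); n=np.linalg.svd(Q-c)[2][2]; n*=np.sign(n[2])
    print(' n',n.round(3),len(Q),'tilt',np.degrees(np.arccos(n[2])),'yaw of mouth',np.degrees(np.arctan2(-n[1],-n[0])))
    r=cv2.inRange(hsv,(0,90,30),(10,255,255))|cv2.inRange(hsv,(170,90,30),(180,255,255))
    cs,_=cv2.findContours(r,cv2.RETR_EXTERNAL,cv2.CHAIN_APPROX_NONE)
    for k in cs:
        if 20<cv2.contourArea(k)<600: print(' red',cv2.contourArea(k),cv2.minAreaRect(k))
# screwdriver
f="top0.npz"
print('tip,end',plane(f,[[349,237],[293.5,213.5]],14.5))
# LED
p,d,K,D,E=load(f)
P,uv=pts(f); m=(P[:,2]>25)&(P[:,2]<60)
for box in [(380,180,440,212)]:
    mm=m&(uv[:,0]>box[0])&(uv[:,0]<box[2])&(uv[:,1]>box[1])&(uv[:,1]<box[3]); Q=P[mm]; print(len(Q),Q.mean(0),np.median(Q[:,2]),cv2.minAreaRect(Q[:,:2].astype(np.float32)))
# base plate
b=(P[:,2]>5)&(P[:,2]<16)&(uv[:,0]>225)&(uv[:,0]<285)&(uv[:,1]>150)&(uv[:,1]<215); Q=P[b];print('base',len(Q),cv2.minAreaRect(Q[:,:2].astype(np.float32)))
bench=(uv[:,0]>285)&(uv[:,0]<295)&(uv[:,1]>190)&(uv[:,1]<205); print('bench z',P[bench][:,2].mean())
```

```text
top0.npz 485 [623.3 227.3 188.3] [582.6 194.  137.1] [674.9 270.9 212. ]
 n [-0.478 -0.205  0.854] 407 tilt 31.325287516358983 yaw of mouth 23.18987373936896
 red 111.0 ((422.5, 256.5), (15.0, 33.0), 90.0)
 red 152.5 ((306.3136291503906, 218.95265197753906), (28.393056869506836, 6.853496074676514), 22.380136489868164)
 red 27.5 ((145.40269470214844, 143.1162109375), (8.454967498779297, 14.630770683288574), 53.97262954711914)
scene0.npz 258 [622.  216.3 181.8] [584.7 186.7 148.8] [660.9 256.1 204.5]
 n [-0.461 -0.293  0.838] 170 tilt 33.07472966493292 yaw of mouth 32.42519711756031
tip,end [[462.68047609 -69.13017306  14.5       ]
 [545.33569406 111.27874489  14.5       ]]
711 [ 591.18235501 -283.35240698   38.51388658] 38.53004154889163 ((591.3411865234375, -284.277587890625), (123.2418212890625, 62.64369201660156), 88.3059310913086)
base 618 ((654.0413208007812, 238.80213928222656), (195.50149536132812, 213.1967010498047), 88.69379425048828)
bench z 0.46314686373908004
```

```bash
cat >> h.py <<'E'
_s0R=R.from_rotvec([-0.359,-3.121,0.003]).as_matrix(); 
_E0=np.load("wrist0.npz")["E"]
CR=_s0R.T@_E0[:3,:3]; CT=_s0R.T@(_E0[:3,3]-np.array([147.353,632.584,221.659]))
def toolR(T,phi,xang):
    """tool z tilted T deg from down toward heading phi; tool x = heading xang projected perp to z"""
    T,phi,xa=np.radians([T,phi,xang]); z=np.array([np.sin(T)*np.cos(phi),np.sin(T)*np.sin(phi),-np.cos(T)])
    x=np.array([np.cos(xa),np.sin(xa),0.]);
    if abs(T)>0 : x[2]=-(x[:2]@z[:2])/z[2]
    x/=np.linalg.norm(x); return np.c_[x,np.cross(z,x),z]
def plan(pos,Rt,verbose=True):
    from workcell import sense
    s=sense(); R0=R.from_rotvec(s["tool_rot"]).as_matrix()
    sh=R0.T@(np.array(pos)-s["ee_pos"])/1000; rv=R.from_matrix(R0.T@Rt).as_rotvec()
    print("row",np.round(sh,4).tolist()+np.round(rv,4).tolist(),"dist",np.linalg.norm(sh).round(3),"deg",np.degrees(np.linalg.norm(rv)).round(1))
def st():
    from workcell import sense
    s=sense(); print("t",round(float(s["time"]),2),"pos",np.round(s["ee_pos"],1),"rot",np.round(s["tool_rot"],3),"q",np.round(s["qpos"],2),"F",np.round(s["ft_force"],1),"w",round(float(s["width"]),3))
E
python3 - <<'E'
from h import *
print(CT.round(1),CR.round(3))
Rt=toolR(45,23,113)
cam=Rt@CR
# hole in cam frame at px (320,90) depth 230
v=np.array([(320-320)/305,(100-200)/305,1])*230
tcp=np.array([610,221,150])-cam@v-Rt@CT
print('tcp',tcp,'cam',tcp+Rt@CT)
plan(tcp,Rt)
E
```

```text
[  64.9    0.4 -163.1] [[-0.    -0.97  -0.242]
 [ 1.    -0.     0.001]
 [-0.001 -0.242  0.97 ]]
tcp [590.90225589 123.26132453 204.9285076 ] cam [459.59193079 138.04539328 320.53618184]
row [-0.5475, -0.3955, 0.0175, -0.7266, -0.3682, 0.8906] dist 0.676 deg 69.2
```

Run:
```python
from h import *
plan([430,130,330],toolR(45,23,113))
plan([430,130,330],toolR(0,23,113))
```

```text
row [-0.3893, -0.4256, -0.1076, -0.7266, -0.3682, 0.8906] dist 0.587 deg 69.2
row [-0.3893, -0.4256, -0.1076, -0.0011, 0.0007, 0.9406] dist 0.587 deg 53.9
```

step_arm([
  [[-0.389,-0.426,-0.108,-0.727,-0.368,0.891,0],[-0.389,-0.426,-0.108,-0.727,-0.368,0.891,0],[-0.389,-0.426,-0.108,-0.727,-0.368,0.891,0],[-0.389,-0.426,-0.108,-0.727,-0.368,0.891,0],[-0.389,-0.426,-0.108,-0.727,-0.368,0.891,0],[-0.389,-0.426,-0.108,-0.727,-0.368,0.891,0],[-0.389,-0.426,-0.108,-0.727,-0.368,0.891,0],[-0.389,-0.426,-0.108,-0.727,-0.368,0.891,0],[-0.389,-0.426,-0.108,-0.727,-0.368,0.891,0],[-0.389,-0.426,-0.108,-0.727,-0.368,0.891,0]],
])

```text
time: 0.98
ee_pos: [317.1, 375.9, 267.7]
tool_rot: [1.268, 2.381, 0.692]
ft_force: [2.2, -3.1, 0.8]
width: 1.001
```

Run:
```python
from h import *
st(); plan([590,123,205],toolR(45,23,113))
```

```text
t 0.98 pos [317.1 375.9 267.7] rot [1.268 2.381 0.692] q [-1.08 -0.38 -0.17  2.2   0.46  0.91 -0.87] F [ 2.2 -3.1  0.8] w 1.001
row [-0.3538, 0.0252, 0.1287, -0.1687, -0.0455, 0.1781] dist 0.377 deg 14.3
```

Run:
```python
from h import *
plan([440,180,250],toolR(45,23,113))
```

```text
row [-0.2291, -0.0219, 0.0286, -0.1687, -0.0455, 0.1781] dist 0.232 deg 14.3
```

step_arm([
  [[-0.229,-0.022,0.029,-0.169,-0.046,0.178,0],[-0.229,-0.022,0.029,-0.169,-0.046,0.178,0],[-0.229,-0.022,0.029,-0.169,-0.046,0.178,0],[-0.229,-0.022,0.029,-0.169,-0.046,0.178,0],[-0.229,-0.022,0.029,-0.169,-0.046,0.178,0],[-0.354,0.025,0.129,-0.169,-0.046,0.178,0],[-0.354,0.025,0.129,-0.169,-0.046,0.178,0],[-0.354,0.025,0.129,-0.169,-0.046,0.178,0],[-0.354,0.025,0.129,-0.169,-0.046,0.178,0],[-0.354,0.025,0.129,-0.169,-0.046,0.178,0]],
])

```text
time: 1.82
ee_pos: [493.7, 235.8, 209.9]
tool_rot: [1.394, 2.168, 0.894]
ft_force: [0.9, 1.8, 0.4]
width: 0.996
```

Run:
```python
from h import *
st(); grab("wrist","1"); plan([590,123,205],toolR(45,23,113))
```

```text
t 1.82 pos [493.7 235.8 209.9] rot [1.394 2.168 0.894] q [-0.55 -0.34 -0.06  2.39  0.33  0.33 -0.45] F [0.9 1.8 0.4] w 0.996
row [-0.1299, 0.0273, 0.0314, -0.0073, -0.0107, 0.0094] dist 0.136 deg 0.9
```

View pics/wrist1.png

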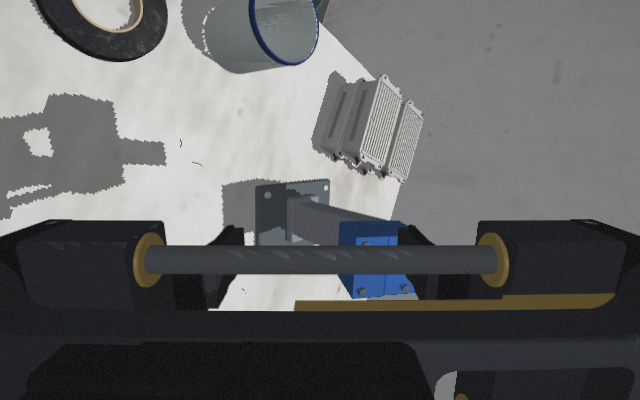

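step_arm([
  [[-0.13,0.027,0.031,-0.007,-0.011,0.009,0],[-0.13,0.027,0.031,-0.007,-0.011,0.009,0],[-0.13,0.027,0.031,-0.007,-0.011,0.009,0],[-0.13,0.027,0.031,-0.007,-0.011,0.009,0],[-0.13,0.027,0.031,-0.007,-0.011,0.009,0],[-0.13,0.027,0.031,-0.007,-0.011,0.009,0]],
])

```text
time: 2.37
ee_pos: [584.6, 133.9, 204.8]
tool_rot: [1.412, 2.15, 0.892]
ft_force: [-0.4, 0.9, 0.2]
width: 1.001
```

Run:
```python
from h import *
st(); grab("wrist","2"); crop("wrist2.npz","pics/w2c.png",200,0,460,200,3)
```

```text
t 2.37 pos [584.6 133.9 204.8] rot [1.412 2.15  0.892] q [-0.86 -0.28  0.58  2.32  0.09  0.28  0.09] F [-0.4  0.9  0.2] w 1.001
```

View pics/w2c.png

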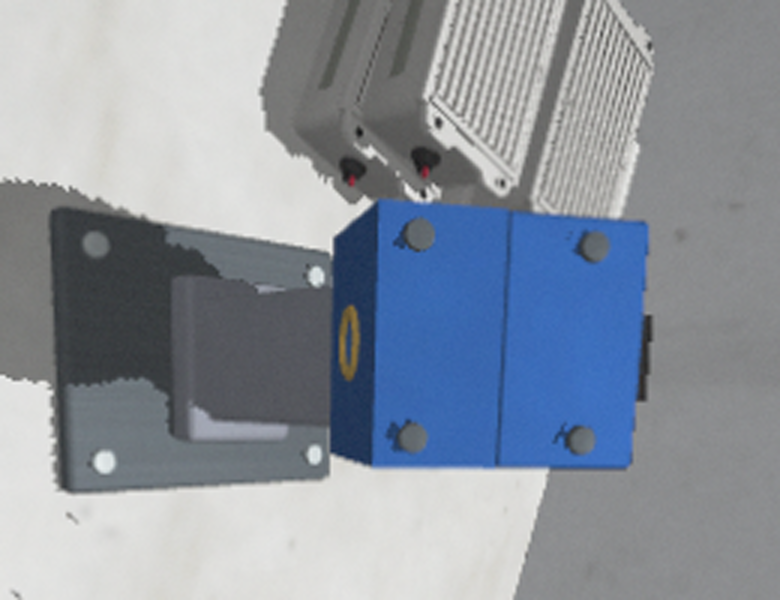

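Run:
```python
from h import *
f="wrist2.npz"; p,d,K,D,E=load(f); hsv=cv2.cvtColor(p,cv2.COLOR_RGB2HSV)
br=cv2.inRange(hsv,(12,100,80),(32,255,255)); br[200:]=0; br[:,:300]=0; br[:,335:]=0
ys,xs=np.nonzero(br); print('brass',len(xs),xs.mean(),ys.mean(),xs.min(),xs.max(),ys.min(),ys.max())
P,_=pts(f,br>0); print('brass 3D mean',P.mean(0).round(1),P.std(0).round(1))
c=[(xs.min()+xs.max())/2,(ys.min()+ys.max())/2]; print('ray z=150:',plane(f,[c],150.),plane(f,[[xs.mean(),ys.mean()]],150.))
b=cv2.inRange(hsv,(105,120,40),(125,255,255))>0; b[200:]=False
P,uv=pts(f,b)
def fit(Q):
    c=np.median(Q,0)
    for it in range(6):
        r=(Q-c)@(n if it else np.zeros(3)); S=Q[abs(r)<3] if it else Q; c=S.mean(0); n=np.linalg.svd(S-c)[2][2]
    return c,n,len(S),((S-c)@n).std()
roof=P[(uv[:,0]>340)&(uv[:,0]<405)&(uv[:,1]>85)&(uv[:,1]<140)]; c,n,k,s=fit(roof); n*=np.sign(n[2]); print('roof',c.round(1),n.round(4),k,s.round(2),'tilt',np.degrees(np.arccos(n[2])),'yaw',np.degrees(np.arctan2(-n[1],-n[0])))
back=P[(uv[:,0]<324)]; c2,n2,k2,s2=fit(back); print('back',c2.round(1),n2.round(4),k2,s2.round(2),'elev',np.degrees(np.arcsin(n2[2])),'yaw',np.degrees(np.arctan2(n2[1],n2[0])))
# outline corners of roof
crs=np.array([[326.3,67.3],[415.8,74.5],[410,155.3],[325,155.3]])
o,v=ray(f,crs); Q=o+v*(((c-o)@n)/(v@n))[:,None]; print(Q.round(1)); print(np.linalg.norm(np.diff(np.r_[Q,Q[:1]],axis=0),axis=1).round(1),'centre',Q.mean(0).round(1))
base=plane(f,[[217.5,70.5],[223.3,163.3]],10.); print('base near edge',base.round(1),np.linalg.norm(base[1]-base[0]),np.degrees(np.arctan2(*(base[0]-base[1])[1::-1]))-90)
```

```text
brass 85 315.8235294117647 113.75294117647059 313 319 102 125
brass 3D mean [600.9 221.  151.8] [3.5 4.8 5.1]
ray z=150: [[602.65270697 222.04178813 150.        ]] [[602.55682434 221.79486787 150.        ]]
roof [616.6 227.9 191. ] [-0.4911 -0.1924  0.8496] 3434 0.63 tilt 31.830493231107344 yaw 21.397940067841237
back [601.5 220.8 152.9] [-0.7894 -0.3101 -0.5298] 852 0.17 elev -31.988641991721963 yaw -158.55265190114446
[[579.8 242.8 173. ]
 [631.1 262.8 207.2]
 [652.  210.5 207.5]
 [601.1 190.  173.4]]
[64.8 56.4 64.7 57. ] centre [616.  226.5 190.2]
base near edge [[579.5 263.   10. ]
 [616.4 175.   10. ]] 95.47523721335641 22.77545268366815
```

Run:
```python
from h import *
plan([495,60,260],toolR(20,23,80)); plan([495,-30,240],toolR(0,0,65))
H=np.array([602.5,221.5,150]); y=np.radians(21.6); f=np.array([np.cos(y),np.sin(y),0]); l=np.array([-f[1],f[0],0]); u=np.array([0,0,1.]); a=f*np.cos(np.radians(32))+u*np.sin(np.radians(32)); n=-f*np.sin(np.radians(32))+u*np.cos(np.radians(32))
C=[H+a*i+n*25.75+l*j for i,j in((0,29),(66,29),(66,-29),(0,-29))]
uv=proj("top0.npz",C); print(uv.round(1))
p=load("top0.npz")[0][140:220,210:290,::-1].copy(); p=cv2.resize(p,None,fx=7,fy=7,interpolation=cv2.INTER_CUBIC)
q=((uv+0.5-[210,140])*7).astype(int); cv2.polylines(p,[q],True,(0,255,255),1); cv2.imwrite("pics/chk.png",p)
```

```text
row [-0.0336, -0.04, -0.118, 0.4187, -0.1403, 0.6042] dist 0.129 deg 42.9
row [-0.1161, -0.0796, -0.1296, 0.7339, -0.3352, 0.8042] dist 0.191 deg 65.3
[[243.5 201.3]
 [233.5 182.6]
 [252.1 174.6]
 [261.7 193.5]]
```

View pics/chk.png

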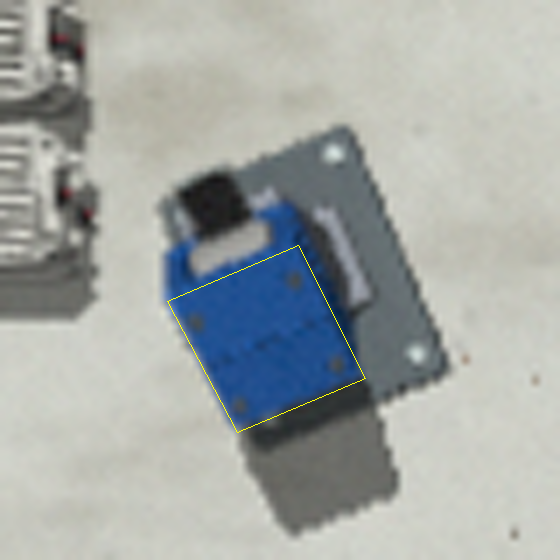

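step_arm([
  [[-0.116,-0.08,-0.13,0.734,-0.335,0.804,0],[-0.116,-0.08,-0.13,0.734,-0.335,0.804,0],[-0.116,-0.08,-0.13,0.734,-0.335,0.804,0],[-0.116,-0.08,-0.13,0.734,-0.335,0.804,0],[-0.116,-0.08,-0.13,0.734,-0.335,0.804,0],[-0.116,-0.08,-0.13,0.734,-0.335,0.804,0],[-0.116,-0.08,-0.13,0.734,-0.335,0.804,0],[-0.116,-0.08,-0.13,0.734,-0.335,0.804,0],[-0.116,-0.08,-0.13,0.734,-0.335,0.804,0],[-0.116,-0.08,-0.13,0.734,-0.335,0.804,0]],
])

```text
time: 3.25
ee_pos: [495.6, -28.4, 239.3]
tool_rot: [-2.65, -1.686, 0.01]
ft_force: [-0.4, 0.6, -0.9]
width: 1.003
```

Run:
```python
from h import *
st(); grab("wrist","3")
```

```text
t 3.25 pos [495.6 -28.4 239.3] rot [-2.65  -1.686  0.01 ] q [-0.46 -0.    0.43  1.82  0.    1.33 -0.47] F [-0.4  0.6 -0.9] w 1.003
```

View pics/wrist3.png

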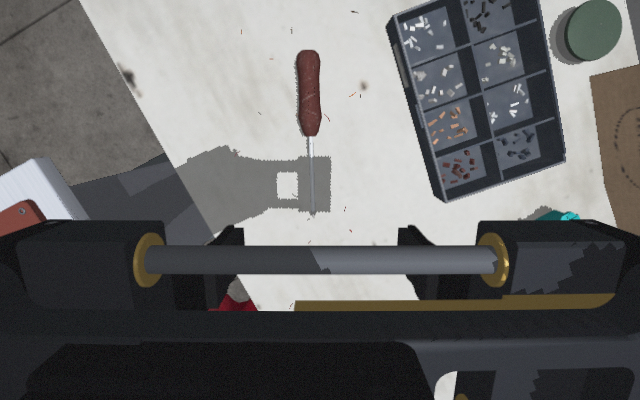

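Run:
```python
from h import *
f="wrist3.npz"; p,d,K,D,E=load(f); hsv=cv2.cvtColor(p,cv2.COLOR_RGB2HSV)
r=(cv2.inRange(hsv,(0,90,30),(10,255,255))|cv2.inRange(hsv,(170,90,30),(180,255,255)))>0; r[140:]=0; r[:,:285]=0; r[:,335:]=0
ys,xs=np.nonzero(r); 
Q=plane(f,np.c_[xs,ys],14.5)[:,:2]; c=Q.mean(0); ax=np.linalg.svd(Q-c)[2][0]; ax*=np.sign(ax[1]); t=(Q-c)@ax; print('c',c,'ang',np.degrees(np.arctan2(ax[1],ax[0])),'extent',t.min(),t.max(),'mid',c+ax*(t.min()+t.max())/2)
tip=plane(f,[[313,213]],14.5)[0,:2]; end=plane(f,[[307.5,49.5]],14.5)[0,:2]; print(tip,end,np.linalg.norm(tip-end)); e=(end-tip)/np.linalg.norm(end-tip); print('ang',np.degrees(np.arctan2(e[1],e[0])),'grip',tip+149*e, end-49*e)
P,uv=pts(f,r); print('top z',np.percentile(P[:,2],95))
g=np.array([523.5,64.5]);
```

```text
c [526.81162937  71.41818947] ang 66.47037197898565 extent -51.459070413765765 46.74109126788392 mid [525.86986592  69.25534102]
[465.33805484 -68.53188104] [545.33988006 114.83074625] 200.05535515296378
ang 66.42817012750967 grip [524.92292298  68.03547776] [525.74485631  69.91933296]
top z 29.22283326052323
```

Run:
```python
from h import *
plan([525.5,68.8,60],toolR(0,0,66.4)); plan([525.5,68.8,4],toolR(0,0,66.4))
```

```text
row [0.1022, -0.0137, 0.1788, -0.0012, 0.0037, -0.023] dist 0.206 deg 1.3
row [0.1024, -0.0136, 0.2348, -0.0012, 0.0037, -0.023] dist 0.257 deg 1.3
```

step_arm([
  [[0.102,-0.014,0.179,-0.001,0.004,-0.023,0],[0.102,-0.014,0.179,-0.001,0.004,-0.023,0],[0.102,-0.014,0.179,-0.001,0.004,-0.023,0],[0.102,-0.014,0.179,-0.001,0.004,-0.023,0],[0.102,-0.014,0.179,-0.001,0.004,-0.023,0],[0.102,-0.014,0.199,-0.001,0.004,-0.023,0],[0.102,-0.014,0.219,-0.001,0.004,-0.023,0],[0.102,-0.014,0.235,-0.001,0.004,-0.023,0],[0.102,-0.014,0.235,-0.001,0.004,-0.023,0],[0.102,-0.014,0.235,-0.001,0.004,-0.023,0]],
])

```text
time: 4.13
ee_pos: [524.1, 68.0, 5.4]
tool_rot: [-2.627, -1.721, -0.007]
ft_force: [-0.0, 0.4, 0.6]
width: 1.001
```

Run:
```python
from h import *
st(); plan([525.5,68.8,4],toolR(0,0,66.4))
```

```text
t 4.13 pos [524.1  68.    5.4] rot [-2.627 -1.721 -0.007] q [-0.51  0.32  0.35  2.   -0.15  0.84 -0.5 ] F [-0.   0.4  0.6] w 1.001
row [0.0012, 0.0009, 0.0014, 0.0016, -0.0041, 0.0008] dist 0.002 deg 0.3
```

Close on the handle at 45 N.

step_arm([
  [[0.0,0.001,0.001,0,0,0,1],[0.0,0.001,0.001,0,0,0,1],[0.0,0.001,0.001,0,0,0,1],[0.0,0.001,0.001,0,0,0,1],[0.0,0.001,0.001,0,0,0,1],[0.0,0.001,0.001,0,0,0,1],[0.0,0.001,0.001,0,0,0,1],[0.0,0.001,0.001,0,0,0,1],[0.0,0.001,0.001,0,0,0,1],[0.0,0.001,0.001,0,0,0,1]],
], grip_force=45)

```text
time: 4.97
ee_pos: [526.3, 67.3, 4.3]
tool_rot: [-2.629, -1.718, -0.007]
ft_force: [0.2, -0.3, -0.7]
width: 0.328
```

Run:
```python
from h import *
st(); 
from workcell import sense
s=sense(); Rt=R.from_rotvec(s["tool_rot"]).as_matrix(); print(Rt.round(4))
# line to point
```

```text
t 4.97 pos [526.3  67.3   4.3] rot [-2.629 -1.718 -0.007] q [-0.51  0.33  0.35  1.99 -0.15  0.84 -0.49] F [ 0.2 -0.3 -0.7] w 0.328
[[ 0.4015  0.9159  0.0035]
 [ 0.9159 -0.4015  0.0028]
 [ 0.004   0.002  -1.    ]]
```

```bash
cat >> h.py <<'E'
H=np.array([602.5,221.5,150]); YAW=21.6
_y=np.radians(YAW); F=np.array([np.cos(_y),np.sin(_y),0]); L=np.array([-F[1],F[0],0]); U=np.array([0,0,1.]); c32,s32=np.cos(np.radians(32)),np.sin(np.radians(32))
A=F*c32+U*s32; N=-F*s32+U*c32
RI=np.c_[-A,np.cross(-N,-A),-N]   # insertion: tool x=-A, z=-N
TIP=np.array([-148,0,-10.2])
def tcp_for_tip(depth,dl=0,dn=0): return H+A*depth+L*dl+N*dn-RI@TIP
E
python3 - <<'E'
from h import *
plan([480,90,110],R.from_rotvec([-2.629,-1.718,-.007]).as_matrix()); plan([450,130,90],RI); print(tcp_for_tip(-25))
E
```

```text
row [0.0027, -0.0513, -0.1058, 0.0005, 0.0003, 0.0] dist 0.118 deg 0.0
row [0.0272, -0.0949, -0.0857, -0.6498, -0.2692, -2.2869] dist 0.131 deg 137.1
[471.11594009 169.48137077  49.67387671]
```

step_arm([
  [[0.003,-0.02,-0.04,0,0,0,1],[0.003,-0.05,-0.106,0,0,0,1],[0.003,-0.05,-0.106,0,0,0,1],[0.027,-0.095,-0.086,-0.65,-0.269,-2.287,1],[0.027,-0.095,-0.086,-0.65,-0.269,-2.287,1],[0.027,-0.095,-0.086,-0.65,-0.269,-2.287,1],[0.027,-0.095,-0.086,-0.65,-0.269,-2.287,1],[0.027,-0.095,-0.086,-0.65,-0.269,-2.287,1],[0.027,-0.095,-0.086,-0.65,-0.269,-2.287,1],[0.027,-0.095,-0.086,-0.65,-0.269,-2.287,1]],
])

```text
time: 5.8
ee_pos: [449.7, 130.2, 90.3]
tool_rot: [1.557, 2.437, 0.074]
ft_force: [-0.1, -1.1, -1.0]
width: 0.322
```

Run:
```python
from h import *
st(); plan([450,130,90],RI)
```

```text
t 5.8 pos [449.7 130.2  90.3] rot [1.557 2.437 0.074] q [-0.75 -0.05  0.21  2.22  0.29  0.84 -0.28] F [-0.1 -1.1 -1. ] w 0.322
row [-0.0002, 0.0001, 0.0004, -0.4103, -0.17, -1.4442] dist 0.0 deg 86.6
```

step_arm([
  [[0,0,0,-0.41,-0.17,-1.444,1],[0,0,0,-0.41,-0.17,-1.444,1],[0,0,0,-0.41,-0.17,-1.444,1],[0,0,0,-0.41,-0.17,-1.444,1],[0,0,0,-0.41,-0.17,-1.444,1],[0,0,0,-0.41,-0.17,-1.444,1],[0,0,0,-0.41,-0.17,-1.444,1],[0,0,0,-0.41,-0.17,-1.444,1],[0,0,0,-0.41,-0.17,-1.444,1],[0,0,0,-0.41,-0.17,-1.444,1]],
])

```text
time: 6.63
ee_pos: [448.8, 131.0, 95.6]
tool_rot: [0.391, 2.663, 0.135]
ft_force: [0.6, 0.9, -1.5]
width: 0.318
```

Run:
```python
from h import *
st(); plan([450,130,90],RI); plan(tcp_for_tip(-25),RI)
```

```text
t 6.63 pos [448.8 131.   95.6] rot [0.391 2.663 0.135] q [-0.25 -0.2  -0.26  2.4   0.28  0.54  0.55] F [ 0.6  0.9 -1.5] w 0.318
row [0.001, -0.0016, 0.0055, -0.1666, -0.0729, -0.6289] dist 0.006 deg 37.5
row [0.011, 0.0351, 0.0522, -0.1666, -0.0729, -0.6289] dist 0.064 deg 37.5
```

Run:
```python
from h import *
plan([462,140,62],RI)
```

```text
row [0.0051, 0.0066, 0.0362, -0.1666, -0.0729, -0.6289] dist 0.037 deg 37.5
```

step_arm([
  [[0.005,0.007,0.036,-0.167,-0.073,-0.629,1],[0.005,0.007,0.036,-0.167,-0.073,-0.629,1],[0.005,0.007,0.036,-0.167,-0.073,-0.629,1],[0.005,0.007,0.036,-0.167,-0.073,-0.629,1],[0.005,0.007,0.036,-0.167,-0.073,-0.629,1],[0.005,0.007,0.036,-0.167,-0.073,-0.629,1],[0.005,0.007,0.036,-0.167,-0.073,-0.629,1],[0.005,0.007,0.036,-0.167,-0.073,-0.629,1],[0.005,0.007,0.036,-0.167,-0.073,-0.629,1],[0.005,0.007,0.036,-0.167,-0.073,-0.629,1]],
])

```text
time: 7.47
ee_pos: [465.9, 142.5, 66.9]
tool_rot: [-0.126, 2.646, 0.137]
ft_force: [0.3, 0.8, -0.4]
width: 0.324
```

Run:
```python
from h import *
st(); plan([462,140,62],RI); plan(tcp_for_tip(-25),RI)
```

```text
t 7.47 pos [465.9 142.5  66.9] rot [-0.126  2.646  0.137] q [ 0.92 -0.25 -1.24  2.4  -0.53  0.37  1.75] F [ 0.3  0.8 -0.4] w 0.324
row [0.0059, -0.0024, 0.0022, -0.068, -0.0534, -0.2646] dist 0.007 deg 16.0
row [0.0018, 0.0248, 0.0208, -0.068, -0.0534, -0.2646] dist 0.032 deg 16.0
```

```bash
cat >> h.py <<'E'
def RIr(rho): 
    # roll about A so that tool z = -N cos + L sin
    for s in (1,-1):
        M=R.from_rotvec(A*np.radians(rho)*s).as_matrix()@RI
        if M[:,2]@L*rho>=0: return M
def tcp_tip(depth,dl=0,dn=0,rho=30): return H+A*depth+L*dl+N*dn-RIr(rho)@TIP
E
python3 - <<'E'
from h import *
for rho in (30,35): 
    print(tcp_tip(-35,-25,0,rho), RIr(rho)[:,2]); plan(tcp_tip(-35,-25,0,rho),RIr(rho))
E
```

```text
[469.88336337 147.59036571  45.53357646] [ 0.24263404  0.63382927 -0.73443119]
row [0.0063, 0.003, 0.0212, -0.5884, 0.0171, -0.2734] dist 0.022 deg 37.2
[469.37152634 148.19487646  45.93903526] [ 0.19245394  0.69309503 -0.69468033]
row [0.0065, 0.0037, 0.0207, -0.6751, 0.0292, -0.2736] dist 0.022 deg 41.8
```

step_arm([
  [[0.006,0.003,0.012,-0.588,0.017,-0.273,1],[0.006,0.003,0.012,-0.588,0.017,-0.273,1],[0.006,0.003,0.012,-0.588,0.017,-0.273,1],[0.006,0.003,0.012,-0.588,0.017,-0.273,1],[0.006,0.003,0.012,-0.588,0.017,-0.273,1],[0.006,0.003,0.012,-0.588,0.017,-0.273,1],[0.006,0.003,0.012,-0.588,0.017,-0.273,1],[0.006,0.003,0.012,-0.588,0.017,-0.273,1]],
])

```text
time: 8.13
ee_pos: [466.5, 145.9, 54.4]
tool_rot: [-0.675, 2.489, 0.819]
ft_force: [0.9, 0.5, -0.6]
width: 0.321
```

Run:
```python
from h import *
st(); plan(tcp_tip(-35,-25,0),RIr(30));plan(tcp_tip(-25,0,0),RIr(30))
```

```text
t 8.13 pos [466.5 145.9  54.4] rot [-0.675  2.489  0.819] q [ 1.29  0.48 -1.27  2.28 -0.52  0.55  2.63] F [ 0.9  0.5 -0.6] w 0.321
row [0.0015, -0.0045, 0.0084, 0.0017, 0.0032, -0.0004] dist 0.01 deg 0.2
row [-0.0085, 0.0171, 0.0209, 0.0017, 0.0032, -0.0004] dist 0.028 deg 0.2
```

Run:
```python
from h import *
grab("top","4"); grab("scene","4")
from workcell import sense
s=sense(); Rt=R.from_rotvec(s["tool_rot"]).as_matrix(); t=s["ee_pos"]+Rt@TIP; b=s["ee_pos"]+Rt@(TIP+[100,0,0]); print('tip pred',t)
for n,bx in (("top",(230,150,310,230)),("scene",(270,110,350,190))):
    uv=proj(n+"4.npz",[t,b,H,s["ee_pos"]]); print(n,uv.round(1))
    p=load(n+"4.npz")[0][bx[1]:bx[3],bx[0]:bx[2],::-1]; p=cv2.resize(p,None,fx=7,fy=7,interpolation=cv2.INTER_CUBIC)
    for i,q in enumerate(((uv+.5-[bx[0],bx[1]])*7).astype(int)): cv2.circle(p,tuple(int(v) for v in q),4,[(0,255,255),(0,255,0),(255,0,255),(0,0,255)][i],1)
    cv2.imwrite(f"pics/{n}4c.png",p)
```

```text
tip pred [581.8700586  183.90260789 140.39860104]
top [[265.4 200.5]
 [278.2 226.7]
 [252.2 193.8]
 [282.2 237.8]]
scene [[309.8 170. ]
 [295.2 191.7]
 [310.  161.3]
 [288.1 202.5]]
```

View pics/top4c.png

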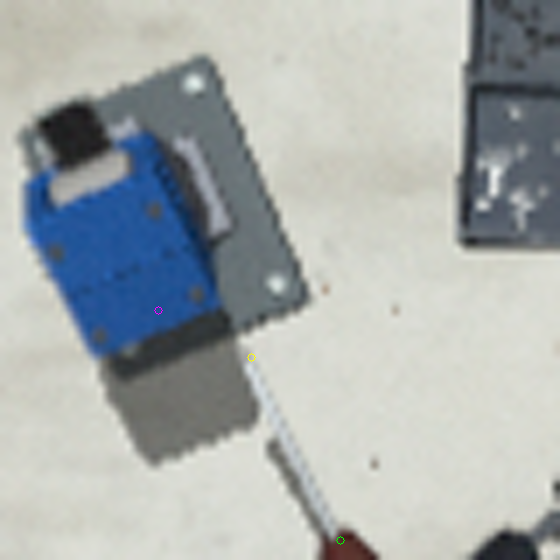

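View pics/scene4c.png

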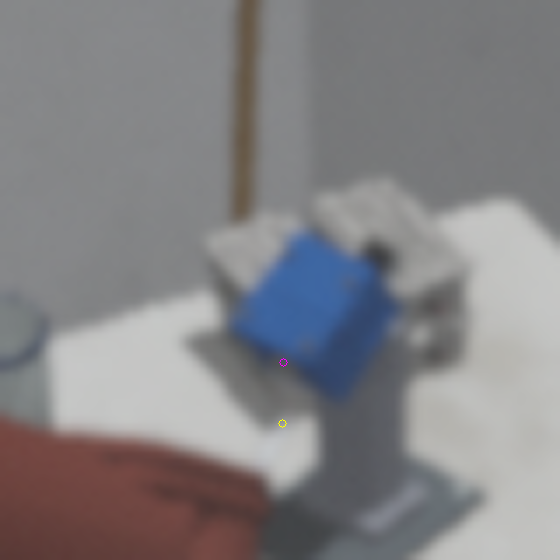

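Run:
```python
from h import *
from workcell import sense
s=sense(); Rt=R.from_rotvec(s["tool_rot"]).as_matrix()
P,uv=pts("top4.npz"); m=(uv[:,0]>262)&(uv[:,0]<285)&(uv[:,1]>197)&(uv[:,1]<232)
Q=(P[m]-s["ee_pos"])@Rt; W=P[m]
k=(abs(Q[:,1])<12)&(W[:,2]>60)&(Q[:,0]<-50)
o=np.argsort(Q[k][:,0])
print(np.c_[Q[k][o],W[k][o],uv[m][k][o]].round(1))
```

```text
[[-1.563e+02  4.300e+00 -9.200e+00  5.863e+02  1.901e+02  1.459e+02
   2.630e+02  1.990e+02]
 [-1.529e+02  2.000e-01 -6.300e+00  5.866e+02  1.880e+02  1.402e+02
   2.640e+02  1.990e+02]
 [-1.526e+02  3.600e+00 -1.110e+01  5.833e+02  1.873e+02  1.451e+02
   2.640e+02  2.000e+02]
 [-1.519e+02  1.800e+00 -1.350e+01  5.831e+02  1.842e+02  1.457e+02
   2.650e+02  2.000e+02]
 [-1.493e+02  4.500e+00 -9.900e+00  5.804e+02  1.877e+02  1.428e+02
   2.640e+02  2.010e+02]
 [-1.480e+02  2.200e+00 -1.120e+01  5.804e+02  1.848e+02  1.420e+02
   2.650e+02  2.010e+02]
 [-1.459e+02  5.400e+00 -8.600e+00  5.776e+02  1.881e+02  1.405e+02
   2.640e+02  2.020e+02]
 [-1.449e+02  3.300e+00 -1.040e+01  5.775e+02  1.851e+02  1.403e+02
   2.650e+02  2.020e+02]
 [-1.416e+02  3.000e+00 -1.330e+01  5.744e+02  1.822e+02  1.406e+02
   2.660e+02  2.030e+02]
 [-1.414e+02  4.100e+00 -8.900e+00  5.747e+02  1.856e+02  1.377e+02
   2.650e+02  2.030e+02]
 [-1.386e+02  4.200e+00 -1.260e+01  5.715e+02  1.825e+02  1.390e+02
   2.660e+02  2.040e+02]
 [-1.386e+02  5.400e+00 -8.700e+00  5.717e+02  1.858e+02  1.367e+02
   2.650e
[... 3687 characters left out ...]
2  1.559e+02  9.880e+01
   2.770e+02  2.250e+02]
 [-5.670e+01  3.200e+00 -8.500e+00  5.082e+02  1.599e+02  9.190e+01
   2.760e+02  2.250e+02]
 [-5.340e+01  4.400e+00 -7.800e+00  5.051e+02  1.602e+02  9.020e+01
   2.760e+02  2.260e+02]
 [-5.310e+01  2.800e+00 -1.090e+01  5.050e+02  1.569e+02  9.160e+01
   2.770e+02  2.260e+02]
 [-5.250e+01  7.300e+00 -1.100e+01  5.020e+02  1.598e+02  9.330e+01
   2.760e+02  2.270e+02]
 [-5.140e+01  3.700e+00 -1.660e+01  5.018e+02  1.534e+02  9.520e+01
   2.780e+02  2.270e+02]
 [-5.070e+01  8.100e+00 -1.650e+01  4.988e+02  1.563e+02  9.680e+01
   2.770e+02  2.280e+02]
 [-5.030e+01 -2.100e+00 -1.370e+01  5.048e+02  1.508e+02  9.000e+01
   2.790e+02  2.260e+02]]
```

```bash
sed -i 's/^TIP=.*/TIP=np.array([-149,1.3,-10.0])/' h.py
python3 - <<'E'
from h import *
plan(tcp_tip(-25),RIr(30));plan(tcp_tip(-5),RIr(30))
E
```

```text
row [-0.0067, 0.0162, 0.0205, 0.0068, 0.0084, -0.0089] dist 0.027 deg 0.8
row [-0.0267, 0.0164, 0.0207, 0.0068, 0.0084, -0.0089] dist 0.038 deg 0.8
```

step_arm([
  [[-0.007,0.016,0.0205,0.007,0.008,-0.009,1],[-0.007,0.016,0.0205,0.007,0.008,-0.009,1],[-0.007,0.016,0.0205,0.007,0.008,-0.009,1],[-0.007,0.016,0.0205,0.007,0.008,-0.009,1],[-0.017,0.016,0.0205,0.007,0.008,-0.009,1],[-0.017,0.016,0.0205,0.007,0.008,-0.009,1]],
])

```text
time: 8.73
ee_pos: [477.3, 175.9, 56.1]
tool_rot: [-0.686, 2.496, 0.798]
ft_force: [0.8, 1.0, -0.3]
width: 0.322
```

Run:
```python
from h import *
st(); plan(tcp_tip(-5),RIr(30))
from workcell import sense
grab("top","5")
s=sense(); Rt=R.from_rotvec(s["tool_rot"]).as_matrix(); t=s["ee_pos"]+Rt@TIP; b=s["ee_pos"]+Rt@(TIP+[100,0,0]); print('tip depth,l,n',[(t-H)@v for v in (A,L,N)])
C=[H+A*i+N*25.75+L*j for i,j in((0,29),(66,29),(66,-29),(0,-29))]
n="top";bx=(225,160,305,240)
uv=proj(n+"5.npz",[t,b,H]+C)
p=load(n+"5.npz")[0][bx[1]:bx[3],bx[0]:bx[2],::-1]; p=cv2.resize(p,None,fx=8,fy=8,interpolation=cv2.INTER_CUBIC)
q=((uv+.5-[bx[0],bx[1]])*8).astype(int)
cv2.line(p,tuple(map(int,q[0])),tuple(map(int,q[1])),(0,255,255),1);cv2.circle(p,tuple(map(int,q[2])),4,(255,0,255),1);cv2.polylines(p,[q[3:]],True,(0,255,0),1)
cv2.imwrite(f"pics/{n}5c.png",p)
```

```text
t 8.73 pos [477.3 175.9  56.1] rot [-0.686  2.496  0.798] q [ 1.19  0.46 -1.26  2.27 -0.54  0.5   2.58] F [ 0.8  1.  -0.3] w 0.322
row [-0.0087, -0.0001, 0.0002, -0.011, -0.0056, 0.0082] dist 0.009 deg 0.8
tip depth,l,n [np.float64(-14.37132411531453), np.float64(1.5668332402661929), np.float64(0.05997244209085859)]
```

View pics/top5c.png

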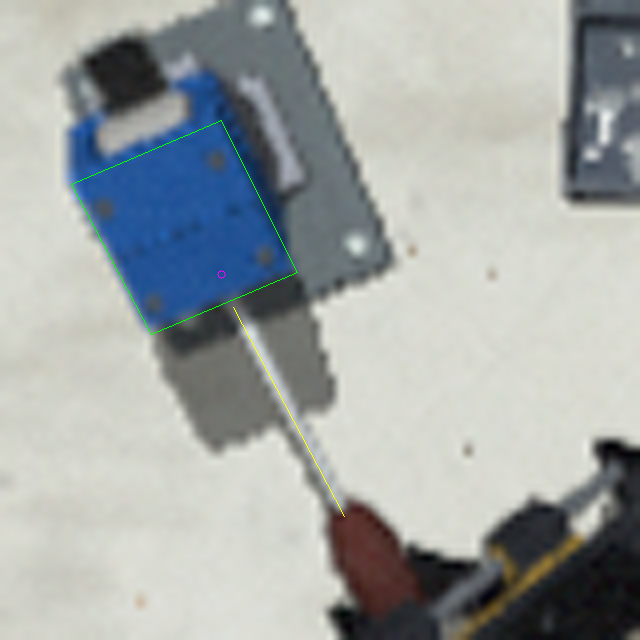

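step_arm([
  [[-0.005,0,0,-0.011,-0.006,0.008,1],[-0.009,0,0,-0.011,-0.006,0.008,1],[-0.013,0,0,-0.011,-0.006,0.008,1],[-0.017,0,0,-0.011,-0.006,0.008,1]],
])

```text
time: 9.12
ee_pos: [489.0, 181.9, 64.1]
tool_rot: [-0.676, 2.492, 0.821]
ft_force: [0.4, 0.7, -0.2]
width: 0.325
```

```bash
cat >> h.py <<'E'
def tipst(rho=30):
    from workcell import sense
    s=sense(); Rt=R.from_rotvec(s["tool_rot"]).as_matrix(); t=s["ee_pos"]+Rt@TIP
    f=np.array(s["ft_force"]); print("tip d,l,n",[round(float((t-H)@v),1) for v in (A,L,N)],"F a,l,n",[round(float(f@v),1) for v in (A,L,N)]); plan(t*0+tcp_tip((t-H)@A,rho=rho),RIr(rho))
E
python3 - <<'E'
from h import *
st(); tipst()
E
```

```text
t 9.12 pos [489.  181.9  64.1] rot [-0.676  2.492  0.821] q [ 1.16  0.47 -1.24  2.24 -0.53  0.52  2.56] F [ 0.4  0.7 -0.2] w 0.325
tip d,l,n [1.7, 0.9, -0.1] F a,l,n [0.5, 0.5, -0.5]
row [-0.0, -0.001, -0.0005, 0.0036, -0.0002, -0.0014] dist 0.001 deg 0.2
```

step_arm([
  [[-0.004,0,0,0,0,0,1],[-0.008,0,0,0,0,0,1],[-0.012,0,0,0,0,0,1],[-0.012,0,0,0,0,0,1]],
])

```text
time: 9.45
ee_pos: [499.0, 185.9, 70.8]
tool_rot: [-0.678, 2.491, 0.82]
ft_force: [-0.1, -0.3, -0.4]
width: 0.327
```

Run:
```python
from h import *
st(); tipst()
```

```text
t 9.45 pos [499.  185.9  70.8] rot [-0.678  2.491  0.82 ] q [ 1.13  0.46 -1.23  2.22 -0.53  0.53  2.54] F [-0.1 -0.3 -0.4] w 0.327
tip d,l,n [14.3, 1.1, 0.1] F a,l,n [-0.4, -0.2, -0.2]
row [0.0, -0.0011, -0.0005, 0.0032, 0.0001, -0.0002] dist 0.001 deg 0.2
```

In the hole without contact. Continue towards the block.

step_arm([
  [[-0.004,0,0,0,0,0,1],[-0.008,0,0,0,0,0,1],[-0.012,0,0,0,0,0,1],[-0.016,0,0,0,0,0,1],[-0.02,0,0,0,0,0,1],[-0.02,0,0,0,0,0,1]],
])

```text
time: 9.95
ee_pos: [514.0, 192.2, 81.0]
tool_rot: [-0.678, 2.492, 0.821]
ft_force: [-0.1, 0.3, -1.7]
width: 0.318
```

Run:
```python
from h import *
st(); tipst()
```

```text
t 9.95 pos [514.  192.2  81. ] rot [-0.678  2.492  0.821] q [ 1.09  0.45 -1.21  2.18 -0.52  0.55  2.5 ] F [-0.1  0.3 -1.7] w 0.318
tip d,l,n [33.5, 1.4, -0.1] F a,l,n [-0.9, 0.4, -1.4]
row [-0.0, -0.0013, -0.0006, 0.0037, -0.0009, -0.0004] dist 0.001 deg 0.2
```

step_arm([
  [[-0.003,-0.001,0,0,0,0,1],[-0.006,-0.001,0,0,0,0,1],[-0.009,-0.001,0,0,0,0,1],[-0.012,-0.001,0,0,0,0,1],[-0.015,-0.001,0,0,0,0,1],[-0.015,-0.001,0,0,0,0,1]],
])

```text
time: 10.45
ee_pos: [526.9, 196.0, 88.8]
tool_rot: [-0.677, 2.492, 0.821]
ft_force: [-1.1, -0.4, -1.4]
width: 0.318
```

Run:
```python
from h import *
st(); tipst(); grab("top","6"); crop("top6.npz","pics/t6.png",225,160,305,240,7)
```

```text
t 10.45 pos [526.9 196.   88.8] rot [-0.677  2.492  0.821] q [ 1.06  0.45 -1.19  2.15 -0.51  0.56  2.48] F [-1.1 -0.4 -1.4] w 0.318
tip d,l,n [49.0, 0.1, -0.5] F a,l,n [-1.7, 0.0, -0.6]
row [-0.0, -0.0, -0.0005, 0.0033, 0.0, -0.0005] dist 0.0 deg 0.2
```

View pics/t6.png

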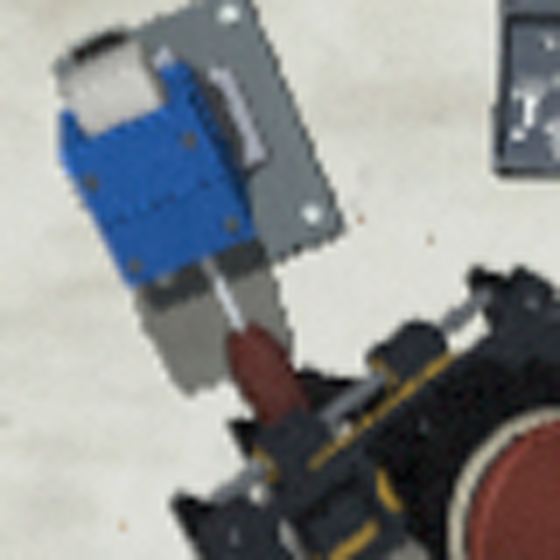

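Run:
```python
from h import *
P,uv=pts("top6.npz"); q=P-H; a,l,n=q@A,q@L,q@N
m=(abs(l)<25)&(a>60)&(a<110)&(n>-30)&(n<40)
p=load("top6.npz")[0]; 
sel=[(round(x,1),round(y,1),round(z,1),p[v,u].tolist()) for x,y,z,(u,v) in zip(a[m],l[m],n[m],uv[m])]
br=np.array([sum(s[3])/3 for s in sel])>130; S=np.array([s[:3] for s in sel])
B=S[br&(S[:,2]>5)]; print(len(B),'a',np.percentile(B[:,0],[2,98]),'l',np.percentile(B[:,1],[2,98]),'n',np.median(B[:,2]))
c=S[abs(S[:,1])<6]; o=np.argsort(c[:,0]); print(c[o][::2])
```

```text
93 a [66.92  87.164] l [-14.932  18.048] n 13.1
[[ 61.3  -1.5  27.8]
 [ 63.   -5.4  28. ]
 [ 63.9   3.5  28.2]
 [ 65.   -0.2  27. ]
 [ 66.5  -4.4  12. ]
 [ 66.8  -1.1  24.4]
 [ 67.1  -4.4  20.9]
 [ 67.9   1.5  24.1]
 [ 68.6   4.2  22.9]
 [ 69.2  -2.2  23.2]
 [ 72.2   5.5  14.2]
 [ 72.5  -3.9  17.3]
 [ 74.1  -4.8  14.1]
 [ 74.9   4.2  14. ]
 [ 76.4  -2.9   9.6]
 [ 78.7   5.5  13.5]
 [ 80.6   1.5  14.3]
 [ 82.9   0.4  13. ]
 [ 83.3   3.3  11. ]
 [ 84.3  -0.3   9.4]
 [ 85.6   5.4  14. ]
 [ 85.8   5.1   7. ]
 [ 85.9  -1.4  -9.7]
 [ 86.5   1.4 -11.4]
 [ 86.7   1.4  -2.9]
 [ 86.7  -4.9  -4. ]
 [ 87.    4.3 -13.4]
 [ 87.2   1.  -17.4]
 [ 87.5  -5.5 -17.8]
 [ 88.   -5.3   7.5]
 [ 89.6   3.1 -14.2]
 [ 90.7  -0.6 -15.6]
 [ 92.2  -1.4 -19.3]
 [ 92.5  -4.7 -14.8]
 [ 93.    4.6 -15.8]
 [ 94.6   3.8 -19.2]]
```

step_arm([
  [[-0.002,0,0,0,0,0,1],[-0.004,0,0,0,0,0,1],[-0.0045,0,0,0,0,0,1],[-0.0045,0,0,0,0,0,1]],
])

```text
time: 10.83
ee_pos: [529.9, 197.2, 90.7]
tool_rot: [-0.677, 2.492, 0.821]
ft_force: [-1.5, -0.9, -1.7]
width: 0.322
```

Run:
```python
from h import *
st(); tipst(); plan(tcp_tip(-25),RIr(30))
```

```text
t 10.83 pos [529.9 197.2  90.7] rot [-0.677  2.492  0.821] q [ 1.05  0.45 -1.19  2.14 -0.51  0.56  2.47] F [-1.5 -0.9 -1.7] w 0.322
tip d,l,n [52.8, 0.2, -0.6] F a,l,n [-2.4, -0.3, -0.5]
row [-0.0, 0.0, -0.0005, 0.0034, -0.0005, -0.0009] dist 0.001 deg 0.2
row [0.0778, -0.0001, -0.0005, 0.0034, -0.0005, -0.0009] dist 0.078 deg 0.2
```

step_arm([
  [[0.01,0,0,0,0,0,1],[0.022,0,0,0,0,0,1],[0.036,0,0,0,0,0,1],[0.05,0,0,0,0,0,1],[0.064,0,0,0,0,0,1],[0.072,0,0,0,0,0,1],[0.078,0,0,0,0,0,1],[0.078,0,0,0,0,0,1]],
])

```text
time: 11.5
ee_pos: [467.2, 172.4, 48.7]
tool_rot: [-0.676, 2.493, 0.822]
ft_force: [0.5, -1.3, -0.3]
width: 0.32
```

Run:
```python
from h import *
st(); tipst(); grab("top","7"); crop("top7.npz","pics/t7.png",225,160,305,240,7)
plan([480,60,110],toolR(0,0,66.4)); plan([480,20,80],toolR(0,0,180))
```

```text
t 11.5 pos [467.2 172.4  48.7] rot [-0.676  2.493  0.822] q [ 1.21  0.48 -1.26  2.29 -0.54  0.5   2.6 ] F [ 0.5 -1.3 -0.3] w 0.32
tip d,l,n [-26.7, -0.0, -0.7] F a,l,n [-0.1, -1.4, -0.2]
row [-0.0, -0.0001, -0.0005, 0.0036, -0.0009, -0.0024] dist 0.0 deg 0.3
row [-0.0065, -0.0602, -0.1133, 0.9112, -0.3482, 2.3635] dist 0.128 deg 146.5
row [0.0218, -0.1013, -0.1167, 0.6128, 0.4434, 0.5042] dist 0.156 deg 52.1
```

View pics/t7.png

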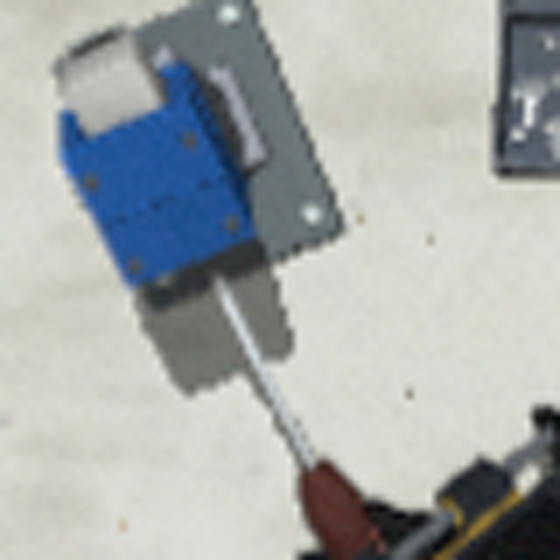

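Run:
```python
from h import *
plan([500,60,100],toolR(0,0,120))
```

```text
row [-0.017, -0.0758, -0.1011, 0.8235, 0.0849, 1.4959] dist 0.127 deg 98.0
```

step_arm([
  [[0,-0.02,-0.02,0,0,0,1],[-0.017,-0.076,-0.101,0.824,0.085,1.496,1],[-0.017,-0.076,-0.101,0.824,0.085,1.496,1],[-0.017,-0.076,-0.101,0.824,0.085,1.496,1],[-0.017,-0.076,-0.101,0.824,0.085,1.496,1],[-0.017,-0.076,-0.101,0.824,0.085,1.496,1],[-0.017,-0.076,-0.101,0.824,0.085,1.496,1],[-0.017,-0.076,-0.101,0.824,0.085,1.496,1],[-0.017,-0.076,-0.101,0.824,0.085,1.496,1],[-0.017,-0.076,-0.101,0.824,0.085,1.496,1]],
])

```text
time: 12.38
ee_pos: [500.7, 61.2, 100.7]
tool_rot: [0.63, 2.857, 0.393]
ft_force: [-0.6, -0.6, -1.4]
width: 0.319
```

Run:
```python
from h import *
st(); plan([500,60,100],toolR(0,0,120))
```

```text
t 12.38 pos [500.7  61.2 100.7] rot [0.63  2.857 0.393] q [ 1.09  0.06 -1.15  2.14 -0.22  0.74  1.23] F [-0.6 -0.6 -1.4] w 0.319
row [0.0002, -0.0015, 0.0003, 0.3311, 0.0323, 0.6077] dist 0.002 deg 39.7
```

step_arm([
  [[0,-0.001,0,0.331,0.032,0.608,1],[0,-0.001,0,0.331,0.032,0.608,1],[0,-0.001,0,0.331,0.032,0.608,1],[0,-0.001,0,0.331,0.032,0.608,1],[0,-0.001,0,0.331,0.032,0.608,1],[0,-0.001,0,0.331,0.032,0.608,1],[0,-0.001,0,0.331,0.032,0.608,1],[0,-0.001,0,0.331,0.032,0.608,1]],
])

```text
time: 13.05
ee_pos: [500.8, 61.9, 100.0]
tool_rot: [-1.565, -2.722, -0.006]
ft_force: [-0.5, 0.2, -0.7]
width: 0.321
```

Run:
```python
from h import *
st(); plan([500,60,4.5],toolR(0,0,120))
```

```text
t 13.05 pos [500.8  61.9 100. ] rot [-1.565 -2.722 -0.006] q [ 0.66  0.28 -0.97  1.92  0.25  1.07  0.11] F [-0.5  0.2 -0.7] w 0.321
row [-0.0016, -0.0018, 0.0955, 0.002, -0.0036, 0.0036] dist 0.096 deg 0.3
```

step_arm([
  [[0,0,0.03,0.002,-0.004,0.004,1],[0,0,0.06,0.002,-0.004,0.004,1],[0,0,0.08,0.002,-0.004,0.004,1],[0,0,0.087,0.002,-0.004,0.004,1],[0,0,0.091,0.002,-0.004,0.004,1],[0,0,0.094,0.002,-0.004,0.004,1],[0,0,0.0945,0.002,-0.004,0.004,1],[0,0,0.0945,0.002,-0.004,0.004,1]],
])

```text
time: 13.72
ee_pos: [500.4, 60.0, 6.0]
tool_rot: [1.571, 2.718, -0.001]
ft_force: [0.4, 1.6, -0.8]
width: 0.32
```

Run:
```python
from h import *
st()
```

```text
t 13.72 pos [500.4  60.    6. ] rot [ 1.571e+00  2.718e+00 -1.000e-03] q [ 0.57  0.42 -0.89  2.    0.41  0.91 -0.02] F [ 0.4  1.6 -0.8] w 0.32
```

step_arm([
  [[0,0,0.001,0,0,0,1],[0,0,0.0015,0,0,0,1],[0,0,0.0015,0,0,0,0.63],[0,0,0.0015,0,0,0,0.6],[0,0,0.0015,0,0,0,0.5],[0,0,0.0015,0,0,0,0],[0,0,0.0015,0,0,0,0],[0,0,0.0015,0,0,0,0],[0,0,0.0015,0,0,0,0],[0,0,0.0015,0,0,0,0]],
])

```text
time: 14.55
ee_pos: [499.5, 60.0, 3.4]
tool_rot: [1.572, 2.719, -0.003]
ft_force: [0.8, -0.8, -0.4]
width: 0.77
```

step_arm([
  [[0,0,-0.03,0,0,0,0],[0,0,-0.07,0,0,0,0],[0,0,-0.11,0,0,0,0],[0,0,-0.15,0,0,0,0],[0,0,-0.19,0,0,0,0],[0,0,-0.23,0,0,0,0],[0,0,-0.27,0,0,0,0],[0,0,-0.29,0,0,0,0]],
])

```text
time: 15.22
ee_pos: [500.6, 61.2, 298.2]
tool_rot: [1.569, 2.715, 0.0]
ft_force: [1.1, 0.0, -0.8]
width: 0.997
```

Run:
```python
from h import *
st(); grab("top","8"); crop("top8.npz","pics/t8.png",170,100,370,250,4)
# block grasp: tool z=-N, tool x either +A or -A ; view pose above
G=H+A*(66+12)+N*(-15+4)
print('TCP grasp',G)
for nm,Rr in (("-A",RI),("+A",np.c_[A,-RI[:,1],-N])): print(nm); plan(G+N*120,Rr)
```

```text
t 15.22 pos [500.6  61.2 298.2] rot [1.569 2.715 0.   ] q [ 0.78  0.07 -1.03  1.66  0.07  1.44  0.27] F [ 1.1  0.  -0.8] w 0.997
TCP grasp [669.42239512 247.99645065 182.00517355]
-A
row [0.0873, 0.1756, 0.0168, -0.3971, -0.4508, -1.3845] dist 0.197 deg 86.5
+A
row [0.0873, 0.1756, 0.0168, -0.4689, 0.4131, 1.6695] dist 0.197 deg 102.1
```

View pics/t8.png

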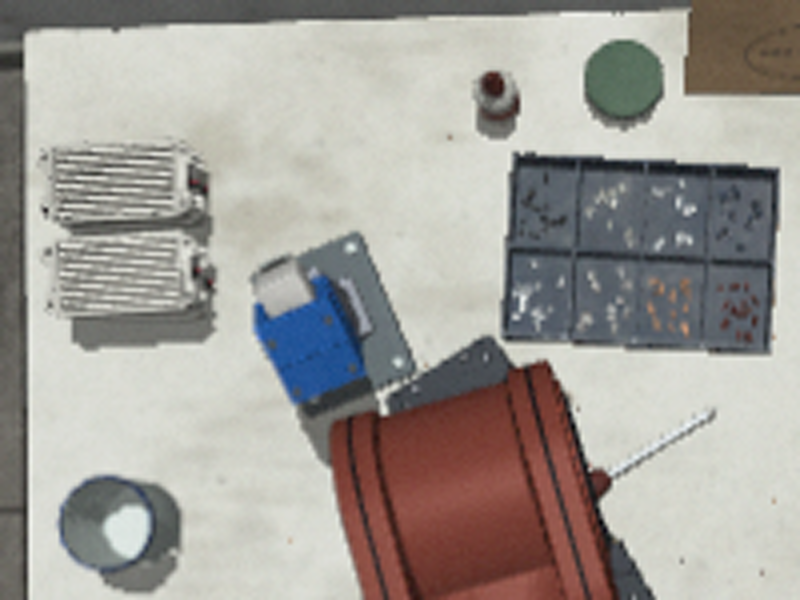

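step_arm([
  [[0.087,0.176,0.0,-0.397,-0.451,-1.385,0],[0.087,0.176,0.0,-0.397,-0.451,-1.385,0],[0.087,0.176,0.0,-0.397,-0.451,-1.385,0],[0.087,0.176,0.0,-0.397,-0.451,-1.385,0],[0.087,0.176,0.0,-0.397,-0.451,-1.385,0],[0.087,0.176,0.0,-0.397,-0.451,-1.385,0],[0.087,0.176,0.0,-0.397,-0.451,-1.385,0],[0.087,0.176,0.0,-0.397,-0.451,-1.385,0],[0.087,0.176,0.0,-0.397,-0.451,-1.385,0],[0.087,0.176,0.0,-0.397,-0.451,-1.385,0]],
])

```text
time: 16.1
ee_pos: [608.0, 224.5, 292.4]
tool_rot: [-0.157, 2.677, 0.123]
ft_force: [-1.3, 0.6, 0.9]
width: 1.0
```

Run:
```python
from h import *
st(); G=H+A*(66+12)+N*(-15+4); plan(G+N*120,RI)
```

```text
t 16.1 pos [608.  224.5 292.4] rot [-0.157  2.677  0.123] q [ 0.77  0.06 -1.26  1.77  0.2   0.91  1.12] F [-1.3  0.6  0.9] w 1.0
row [0.0018, -0.0007, 0.0087, -0.0672, -0.0877, -0.2439] dist 0.009 deg 15.3
```

step_arm([
  [[0.002,-0.001,0.009,-0.067,-0.088,-0.244,0],[0.002,-0.001,0.009,-0.067,-0.088,-0.244,0],[0.002,-0.001,0.009,-0.067,-0.088,-0.244,0],[0.002,-0.001,0.009,-0.067,-0.088,-0.244,0],[0.002,-0.001,0.009,-0.067,-0.088,-0.244,0]],
])

```text
time: 16.52
ee_pos: [610.5, 222.9, 284.0]
tool_rot: [-0.472, 2.548, 0.137]
ft_force: [-0.6, 0.0, 0.5]
width: 0.999
```

Run:
```python
from h import *
st(); G=H+A*(66+12)+N*(-15+4); plan(G+N*120,RI)
grab("scene","9"); crop("scene9.npz","pics/s9.png",260,90,360,190,6)
grab("wrist","9")
P,uv=pts("top8.npz"); q=P-H; a,l,n=q@A,q@L,q@N; p=load("top8.npz")[0][uv[:,1],uv[:,0]].mean(1)
m=(abs(l)<25)&(a>66)&(a<100)&(n>8)&(n<22)&(p>130); print('block top a',np.percentile(a[m],[2,98]),'l',np.percentile(l[m],[2,98]))
m=(abs(l)<29)&(a>10)&(a<60)&(n>20)&(n<32); print('roof l',np.percentile(l[m],[1,99]), 'n',np.median(n[m]))
```

```text
t 16.52 pos [610.5 222.9 284. ] rot [-0.472  2.548  0.137] q [ 0.86 -0.06 -1.22  1.86 -0.08  0.74  1.6 ] F [-0.6  0.   0.5] w 0.999
row [-0.0002, 0.0016, 0.0004, -0.004, -0.002, -0.0093] dist 0.002 deg 0.6
block top a [66.51370474 91.14209615] l [-14.86285613  17.28975665]
roof l [-27.04255207  28.45747318] n 25.476162909711935
```

View pics/s9.png

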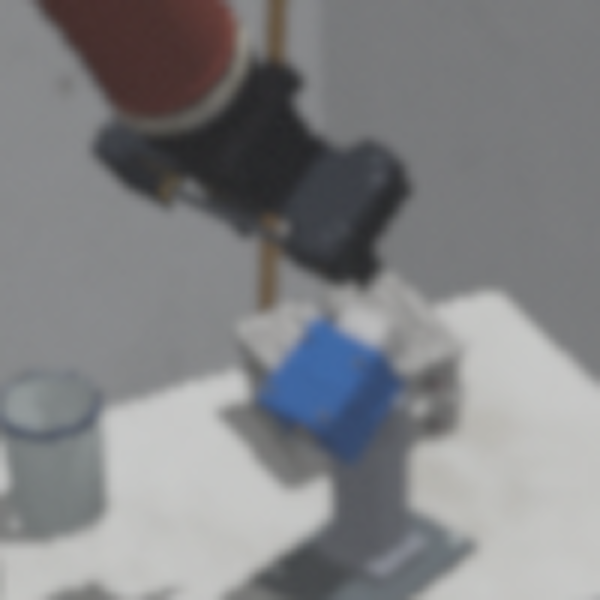

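View pics/wrist9.png

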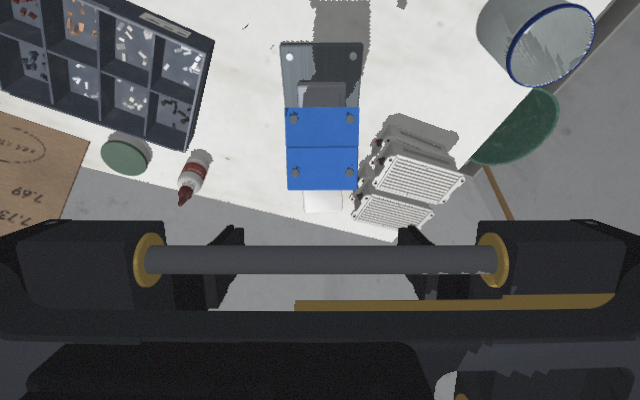

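step_arm([
  [[-0.0015,0.0015,0.04,-0.004,-0.002,-0.009,0],[-0.0015,0.0015,0.075,-0.004,-0.002,-0.009,0],[-0.0015,0.0015,0.095,-0.004,-0.002,-0.009,0],[-0.0015,0.0015,0.11,-0.004,-0.002,-0.009,0],[-0.0015,0.0015,0.118,-0.004,-0.002,-0.009,0],[-0.0015,0.0015,0.12,-0.004,-0.002,-0.009,0],[-0.0015,0.0015,0.12,-0.004,-0.002,-0.009,0]],
])

```text
time: 17.2
ee_pos: [670.2, 250.2, 182.5]
tool_rot: [-0.489, 2.543, 0.144]
ft_force: [0.6, -0.4, 1.2]
width: 1.002
```

Run:
```python
from h import *
st(); G=H+A*(66+13.5)+N*(-15+4); plan(G,RI)
grab("top","10"); crop("top10.npz","pics/t10.png",215,130,295,210,7)
grab("wrist","10"); crop("wrist10.npz","pics/w10.png",200,100,460,300,3)
```

```text
t 17.2 pos [670.2 250.2 182.5] rot [-0.489  2.543  0.144] q [ 0.51  0.31 -1.08  1.86  0.57  0.62  1.1 ] F [ 0.6 -0.4  1.2] w 1.002
row [0.0001, -0.0018, -0.0004, 0.0046, -0.0001, 0.0017] dist 0.002 deg 0.3
```

View pics/t10.png

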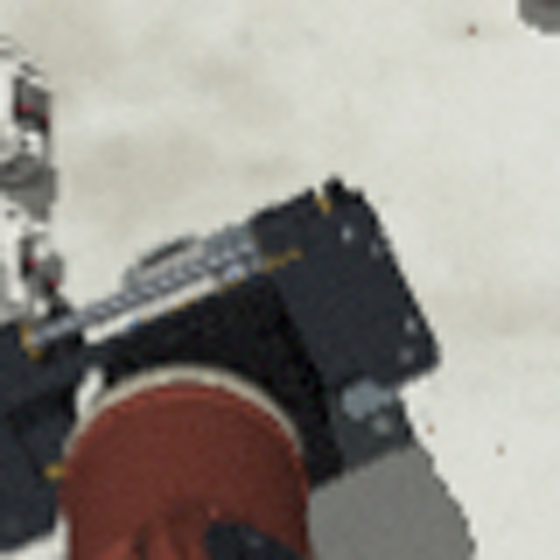

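View pics/w10.png

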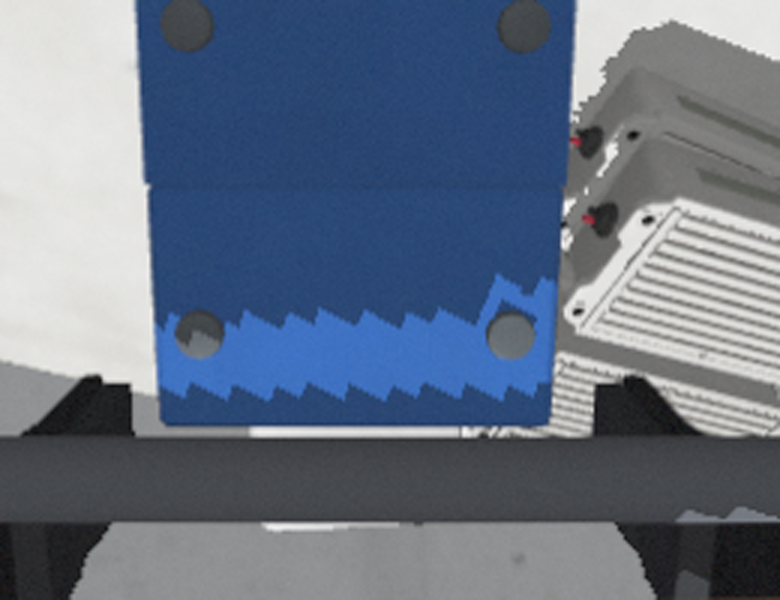

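step_arm([
  [[0,-0.0017,0,0.004,0,0,0],[0,-0.0017,0,0.004,0,0,1],[0,-0.0017,0,0.004,0,0,1],[0,-0.0017,0,0.004,0,0,1],[0,-0.0017,0,0.004,0,0,1],[0,-0.0017,0,0.004,0,0,1],[0,-0.0017,0,0.004,0,0,1],[0,-0.0017,0,0.004,0,0,1],[0,-0.0017,0,0.004,0,0,1],[0,-0.0017,0,0.004,0,0,1]],
], grip_force=40)

```text
time: 18.13
ee_pos: [671.0, 247.5, 183.2]
tool_rot: [-0.488, 2.542, 0.137]
ft_force: [-0.4, 0.4, -0.9]
width: 0.412
```

Run:
```python
from h import *
st(); G=H+A*(66+13.5)+N*(-15+4); plan(G,RI)
```

```text
t 18.13 pos [671.  247.5 183.2] rot [-0.488  2.542  0.137] q [ 0.51  0.31 -1.08  1.86  0.57  0.62  1.1 ] F [-0.4  0.4 -0.9] w 0.412
row [0.0002, 0.001, 0.0003, -0.0014, 0.0011, 0.0025] dist 0.001 deg 0.2
```

step_arm([
  [[-0.003,0,0,0,0,0,1],[-0.007,0,0,0,0,0,1],[-0.012,0,-0.0003,0,0,0,1],[-0.018,0,-0.0003,0,0,0,1],[-0.025,0,-0.0003,0,0,0,1],[-0.032,0,-0.0003,0,0,0,1],[-0.04,0,-0.0005,0,0,0,1],[-0.05,0,-0.0005,0,0,0,1]],
])

```text
time: 18.8
ee_pos: [707.4, 261.8, 206.2]
tool_rot: [-0.49, 2.549, 0.134]
ft_force: [1.7, 0.3, -1.3]
width: 0.407
```

Run:
```python
from h import *
st(); p0=load("top0.npz")
# LED from top: refined
P,uv=pts("top0.npz"); m=(uv[:,0]>385)&(uv[:,0]<440)&(uv[:,1]>178)&(uv[:,1]<215)&(P[:,2]>33)&(P[:,2]<46); Q=P[m]; print(cv2.minAreaRect(Q[:,:2].astype(np.float32)),np.median(Q[:,2]))
plan([640,60,330],toolR(0,0,140))
```

```text
t 18.8 pos [707.4 261.8 206.2] rot [-0.49   2.549  0.134] q [ 0.44  0.38 -1.05  1.74  0.6   0.71  1.1 ] F [ 1.7  0.3 -1.3] w 0.407
((591.2210693359375, -284.27423095703125), (123.18244934082031, 62.459808349609375), 88.45189666748047) 38.57132685127431
row [0.0522, -0.163, -0.1769, 0.2938, 0.4991, 1.0491] dist 0.246 deg 68.7
```

Run:
```python
from h import *
plan([707,262,300],RI);plan([640,40,320],toolR(0,0,110)); plan([591,-360,200],toolR(0,0,88.5))
```

```text
row [-0.0489, 0.0, -0.08, -0.0022, -0.0064, 0.0032] dist 0.094 deg 0.4
row [0.0638, -0.1816, -0.1722, 0.438, 0.4307, 1.5567] dist 0.258 deg 95.9
row [0.292, -0.5347, -0.1704, 0.5411, 0.3618, 1.9187] dist 0.633 deg 116.1
```

step_arm([
  [[-0.03,0,-0.03,0,0,0,1],[-0.049,0,-0.06,0,0,0,1],[-0.049,0,-0.08,0,0,0,1],[0.064,-0.18,-0.172,0.438,0.431,1.557,1],[0.064,-0.18,-0.172,0.438,0.431,1.557,1],[0.064,-0.18,-0.172,0.438,0.431,1.557,1],[0.064,-0.18,-0.172,0.438,0.431,1.557,1],[0.064,-0.18,-0.172,0.438,0.431,1.557,1],[0.064,-0.18,-0.172,0.438,0.431,1.557,1],[0.064,-0.18,-0.172,0.438,0.431,1.557,1]],
])

```text
time: 19.63
ee_pos: [640.4, 34.0, 322.6]
tool_rot: [0.691, 2.77, 0.073]
ft_force: [-0.6, -0.2, -2.2]
width: 0.409
```

Run:
```python
from h import *
st(); plan([591,-360,200],toolR(0,0,88.5)); plan([600,-200,280],toolR(0,0,88.5))
```

```text
t 19.63 pos [640.4  34.  322.6] rot [0.691 2.77  0.073] q [ 0.75  0.18 -1.02  1.57  0.25  1.21  0.78] F [-0.6 -0.2 -2.2] w 0.409
row [-0.1104, -0.385, 0.111, 0.253, 0.1717, 1.0996] dist 0.416 deg 65.4
row [-0.0641, -0.2301, 0.0338, 0.253, 0.1717, 1.0996] dist 0.241 deg 65.4
```

step_arm([
  [[-0.064,-0.23,0.034,0.253,0.172,1.1,1],[-0.064,-0.23,0.034,0.253,0.172,1.1,1],[-0.064,-0.23,0.034,0.253,0.172,1.1,1],[-0.064,-0.23,0.034,0.253,0.172,1.1,1],[-0.11,-0.385,0.111,0.253,0.172,1.1,1],[-0.11,-0.385,0.111,0.253,0.172,1.1,1],[-0.11,-0.385,0.111,0.253,0.172,1.1,1],[-0.11,-0.385,0.111,0.253,0.172,1.1,1],[-0.11,-0.385,0.111,0.253,0.172,1.1,1],[-0.11,-0.385,0.111,0.253,0.172,1.1,1]],
])

```text
time: 20.47
ee_pos: [597.5, -352.9, 196.7]
tool_rot: [-2.239, -2.197, -0.005]
ft_force: [0.9, -0.3, -1.9]
width: 0.403
```

Run:
```python
from h import *
st(); plan([591,-360,200],toolR(0,0,88.5)); grab("wrist","11")
```

```text
t 20.47 pos [ 597.5 -352.9  196.7] rot [-2.239 -2.197 -0.005] q [ 0.91  0.52 -0.64  1.35  0.3   1.38  0.25] F [ 0.9 -0.3 -1.9] w 0.403
row [-0.0072, -0.0063, -0.0033, -0.0006, -0.0055, 0.0071] dist 0.01 deg 0.5
```

View pics/wrist11.png

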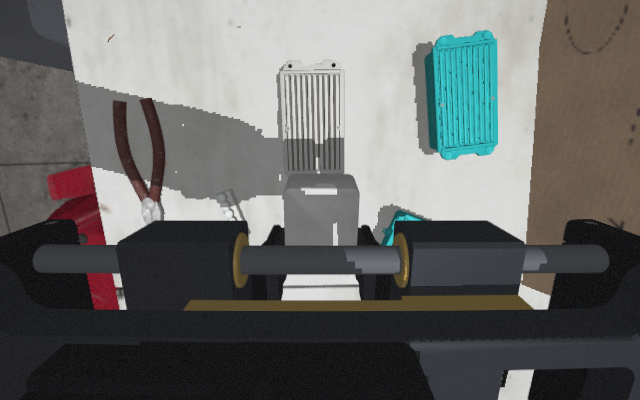

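Run:
```python
from h import *
crop("wrist11.npz","pics/w11c.png",220,30,420,200,4)
f="wrist11.npz"; P,uv=pts(f); m=(uv[:,0]>260)&(uv[:,0]<365)&(uv[:,1]>50)&(uv[:,1]<172)&(P[:,2]>34)&(P[:,2]<46)
Q=P[m]; print(len(Q),Q.mean(0),cv2.minAreaRect(Q[:,:2].astype(np.float32)),np.median(Q[:,2]),Q.min(0),Q.max(0))
print(plane(f,[[280,70],[344,70],[280,168],[344,168]],39.).round(1))
# block in hand
b=(uv[:,0]>270)&(uv[:,0]<370)&(uv[:,1]>172)&(uv[:,1]<215)&(P[:,2]>120); B=P[b]; print('block',len(B),B.min(0),B.max(0)); 
from workcell import sense
s=sense(); Rt=R.from_rotvec(s["tool_rot"]).as_matrix(); T=(B-s["ee_pos"])@Rt; print(np.percentile(T,[1,50,99],axis=0).round(1))
```

```text
6778 [ 591.23541981 -278.54217523   39.30830446] ((590.7952270507812, -279.231689453125), (110.90559387207031, 63.647315979003906), 89.87066650390625) 39.31736738031282 [ 559.06964881 -334.75338764   35.67648822] [ 622.72312564 -223.73742039   42.57916629]
[[ 560.4 -233.    39. ]
 [ 623.6 -234.3   39. ]
 [ 555.7 -330.2   39. ]
 [ 623.4 -331.5   39. ]]
block 2944 [ 581.86744981 -327.34517735  198.38878295] [ 616.7542503  -312.16377462  229.54067414]
[[ 36.9 -11.7 -36.8]
 [ 46.    4.9 -35.1]
 [ 51.   21.4  -8. ]]
```

View pics/w11c.png

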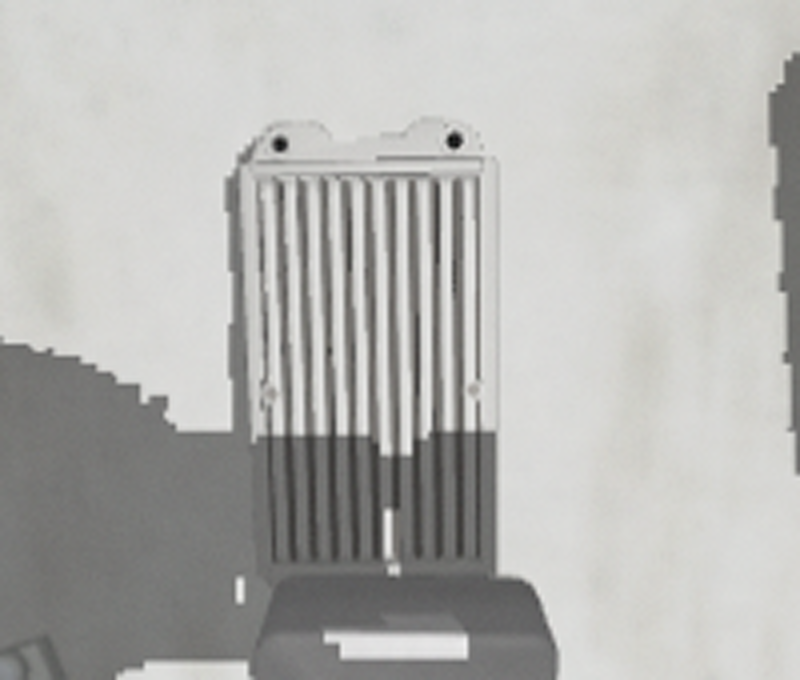

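Run:
```python
from h import *
from workcell import sense
st(); grab("wrist","12"); st()
f="wrist12.npz"; P,uv=pts(f); s=sense(); Rt=R.from_rotvec(s["tool_rot"]).as_matrix()
T=(P-s["ee_pos"])@Rt
d=load(f)[1]; print(d[165:222:4,320].round(0))
for v in range(165,222,4):
    k=(uv[:,0]==320)&(uv[:,1]==v); print(v,T[k].round(1),P[k].round(1))
for u in range(275,370,6):
    k=(uv[:,0]==u)&(uv[:,1]==205); print(u,T[k].round(1))
crop(f,"pics/w12c.png",240,150,400,300,5)
```

```text
t 20.52 pos [ 593.  -363.5  191.9] rot [-2.245 -2.19   0.004] q [ 0.92  0.52 -0.63  1.34  0.31  1.38  0.26] F [-6.4 -8.8 -7.4] w 0.405
t 20.57 pos [ 593.2 -360.3  193. ] rot [-2.242e+00 -2.191e+00  2.000e-03] q [ 0.92  0.52 -0.64  1.35  0.3   1.38  0.26] F [-0.2 -1.2 -3.1] w 0.406
[318. 319. 358. 154. 147. 140. 135. 136. 137. 137. 136. 138. 139. 138.
 138.]
165 [[ 21.3   0.2 155.4]] [[ 593.  -338.5   37.6]]
169 [[1.710e+01 1.000e-01 1.552e+02]] [[ 592.9 -342.7   37.8]]
173 [[  6.9   0.  193.3]] [[ 5.923e+02 -3.528e+02 -3.000e-01]]
177 [[36.9  0.5 -9.9]] [[ 594.6 -323.4  202.9]]
181 [[ 36.2   0.6 -17.1]] [[ 594.6 -324.2  210.1]]
185 [[ 35.8   0.6 -24.8]] [[ 594.7 -324.7  217.9]]
189 [[ 35.    0.6 -30.1]] [[ 594.7 -325.4  223.2]]
193 [[ 33.1   0.6 -29.5]] [[ 594.7 -327.4  222.6]]
197 [[ 31.    0.6 -28.7]] [[ 594.6 -329.4  221.7]]
201 [[ 29.4   0.6 -29.3]] [[ 594.6 -331.1  222.4]]
205 [[ 27.8   0.6 -30.3]] [[ 594.5 -332.7  223.4]]
209 [[ 25.4   0.5 -28.6]] [[ 594.5 -335.   221.7]]
213 [[ 23.4   0.5 -28.2]] [[ 594.4 -337.   221.2]]
217 [[ 21.9   0.5 -29.5]] [[ 594.4 -338.5  222.5]]
221 [[ 20.2   0.5 -30. ]] [[ 594.3 -340.3  223. ]]
275 [[-31.4 -54.1 191.4]]
281 [[-31.8 -47.1 192.8]]
287 [[ 27.7 -14.2 -30. ]]
293 [[ 27.6 -11.6 -29.7]]
299 [[ 27.7  -8.8 -30.1]]
305 [[ 27.8  -6.1 -30.6]]
311 [[ 27.5  -3.5 -29.4]]
317 [[ 27.3  -0.8 -28.5]]
323 [[ 27.7   1.9 -30. ]]
329 [[ 27.9   4.6 -30.9]]
335 [[ 27.5   7.3 -29.6]]
341 [[ 27.5  10.  -29.5]]
347 [[ 27.6  12.7 -29.9]]
353 [[ 27.5  15.4 -29.3]]
359 [[-31.6  46.7 190.9]]
365 [[-31.3  53.8 190. ]]
```

View pics/w12c.png

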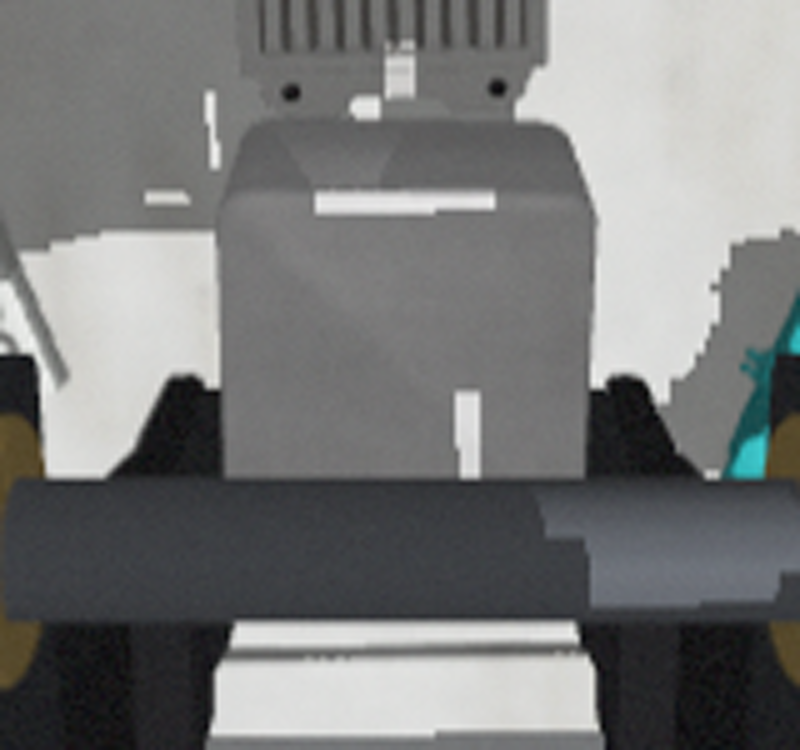

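Run:
```python
from h import *
plan([590.8,-302,110],toolR(0,0,88.5)); plan([590.8,-302,44],toolR(0,0,88.5))
```

```text
row [0.058, -0.0032, 0.0832, -0.0055, -0.0032, 0.0032] dist 0.101 deg 0.4
row [0.0578, -0.0029, 0.1492, -0.0055, -0.0032, 0.0032] dist 0.16 deg 0.4
```

step_arm([
  [[0,0,0,0,0,0,1],[0.008,0,0.01,-0.005,-0.003,0.003,1],[0.02,-0.002,0.028,-0.005,-0.003,0.003,1],[0.034,-0.003,0.048,-0.005,-0.003,0.003,1],[0.046,-0.003,0.066,-0.005,-0.003,0.003,1],[0.054,-0.003,0.082,-0.005,-0.003,0.003,1],[0.058,-0.003,0.096,-0.005,-0.003,0.003,1],[0.058,-0.003,0.108,-0.005,-0.003,0.003,1],[0.058,-0.003,0.114,-0.005,-0.003,0.003,1],[0.058,-0.003,0.115,-0.005,-0.003,0.003,1]],
], grip_force=60)

```text
time: 21.4
ee_pos: [595.2, -292.3, 82.9]
tool_rot: [2.235, 2.204, 0.008]
ft_force: [-0.2, -0.3, -2.4]
width: 0.405
```

Run:
```python
from h import *
from workcell import sense
f="wrist13.npz"; 
st(); grab("wrist","13"); P,uv=pts(f); s=sense(); Rt=R.from_rotvec(s["tool_rot"]).as_matrix(); T=(P-s["ee_pos"])@Rt
k=(uv[:,0]>295)&(uv[:,0]<350)&(uv[:,1]>192)&(uv[:,1]<222)&(T[:,2]<-20)&(T[:,2]>-40); X=T[k]; M=np.c_[X[:,:2],np.ones(len(X))]; print('top plane z=ax+by+c',np.linalg.lstsq(M,X[:,2],rcond=None)[0],X.mean(0))
k=(uv[:,0]>295)&(uv[:,0]<350)&(uv[:,1]>176)&(uv[:,1]<187)&(T[:,2]<-5)&(T[:,2]>-40); X=T[k]; print('rear',X[:,0].mean(),np.polyfit(X[:,2],X[:,0],1))
plan([590.8,-302,44],toolR(0,0,88.5)); crop(f,"pics/w13c.png",220,30,420,230,3)
```

```text
t 21.4 pos [ 595.2 -292.3   82.9] rot [2.235 2.204 0.008] q [ 0.87  0.54 -0.64  1.56  0.34  1.15  0.14] F [-0.2 -0.3 -2.4] w 0.405
top plane z=ax+by+c [-3.43650875e-02  7.51221613e-03 -2.88198903e+01] [ 30.0743696    1.40816108 -29.84282026]
rear 39.70044476645158 [ 0.06001354 40.80263929]
row [-0.0095, -0.0049, 0.0395, 0.0067, -0.0011, 0.0117] dist 0.041 deg 0.8
```

View pics/w13c.png

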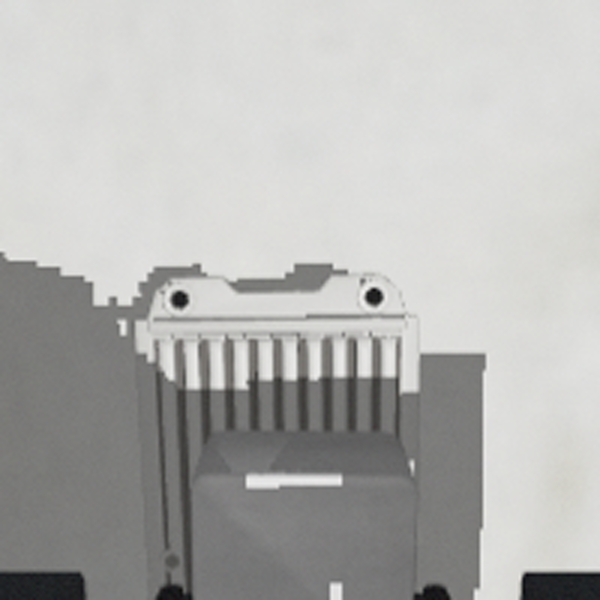

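step_arm([
  [[-0.003,-0.002,0.008,0.007,-0.02,0.012,1],[-0.007,-0.004,0.018,0.007,-0.036,0.012,1],[-0.0095,-0.005,0.027,0.007,-0.036,0.012,1],[-0.0095,-0.005,0.033,0.007,-0.036,0.012,1],[-0.0095,-0.005,0.036,0.007,-0.036,0.012,1],[-0.0095,-0.005,0.037,0.007,-0.036,0.012,1],[-0.0095,-0.005,0.037,0.007,-0.036,0.012,1]],
])

```text
time: 22.03
ee_pos: [590.9, -301.9, 46.7]
tool_rot: [2.233, 2.174, -0.038]
ft_force: [-0.1, 0.7, -2.8]
width: 0.402
```

Run:
```python
from h import *
st(); plan([590.8,-302,41],toolR(0,0,88.5))
grab("wrist","14"); from workcell import sense
f="wrist14.npz"; P,uv=pts(f); s=sense(); 
k=(uv[:,0]>295)&(uv[:,0]<350)&(uv[:,1]>194)&(uv[:,1]<222)&(P[:,2]>60); X=P[k]; M=np.c_[X[:,:2],np.ones(len(X))]; print('top plane',np.linalg.lstsq(M,X[:,2],rcond=None)[0],X.mean(0), X[:,1].max()); k=(uv[:,0]>295)&(uv[:,0]<350)&(uv[:,1]>150)&(uv[:,1]<187)&(P[:,2]>50); print('rear y',P[k][:,1].mean()); st()
```

```text
t 22.03 pos [ 590.9 -301.9   46.7] rot [ 2.233  2.174 -0.038] q [ 0.84  0.57 -0.61  1.6   0.4   1.08  0.09] F [-0.1  0.7 -2.8] w 0.402
row [0.0001, -0.0001, 0.0057, 0.0003, 0.0346, -0.0005] dist 0.006 deg 2.0
top plane [-1.41533263e-03  9.32160263e-03  7.96386640e+01] [ 593.3558907  -271.6877643    76.26630268] -264.8522782526985
rear y -261.9486189181869
t 22.08 pos [ 591.  -301.9   47. ] rot [ 2.233  2.174 -0.038] q [ 0.84  0.57 -0.61  1.6   0.4   1.08  0.09] F [-0.3  0.1 -2.2] w 0.398
```

step_arm([
  [[0,0,0.002,0,0,0,1],[0,0,0.004,0,0,0,1],[0,0,0.005,0,0,0,1],[0,0,0.006,0,0,0,1],[0,0,0.006,0,0,0,1]],
])

```text
time: 22.5
ee_pos: [590.7, -302.1, 40.7]
tool_rot: [2.233, 2.174, -0.039]
ft_force: [0.8, 0.4, -3.6]
width: 0.401
```

Run:
```python
from h import *
st()
```

```text
t 22.5 pos [ 590.7 -302.1   40.7] rot [ 2.233  2.174 -0.039] q [ 0.84  0.57 -0.61  1.61  0.4   1.07  0.09] F [ 0.8  0.4 -3.6] w 0.401
```

step_arm([
  [[0,0,0.0004,0,0,0,1],[0,0,0.0008,0,0,0,1],[0,0,0.0012,0,0,0,1],[0,0,0.0012,0,0,0,1]],
])

```text
time: 22.83
ee_pos: [590.9, -302.2, 40.3]
tool_rot: [2.233, 2.174, -0.039]
ft_force: [-2.6, 1.6, 4.2]
width: 0.404
```

Run:
```python
from h import *
st()
```

```text
t 22.83 pos [ 590.9 -302.2   40.3] rot [ 2.233  2.174 -0.039] q [ 0.84  0.57 -0.61  1.61  0.4   1.07  0.09] F [-2.6  1.6  4.2] w 0.404
```

step_arm([
  [[0,0,-0.0002,0,0,0,1],[0,0,-0.0004,0,0,0,0.58],[0,0,-0.0004,0,0,0,0.55],[0,0,-0.0004,0,0,0,0.5],[0,0,-0.0004,0,0,0,0.3],[0,0,-0.0004,0,0,0,0.1],[0,0,-0.0004,0,0,0,0.1],[0,0,-0.0004,0,0,0,0.1]],
])

```text
time: 23.5
ee_pos: [590.9, -302.2, 40.0]
tool_rot: [2.233, 2.174, -0.039]
ft_force: [0.9, -0.2, 0.9]
width: 0.718
```

Run:
```python
from h import *
st(); grab("wrist","15"); crop("wrist15.npz","pics/w15c.png",220,80,420,300,3)
```

```text
t 23.5 pos [ 590.9 -302.2   40. ] rot [ 2.233  2.174 -0.039] q [ 0.84  0.57 -0.61  1.61  0.4   1.07  0.09] F [ 0.9 -0.2  0.9] w 0.718
```

View pics/w15c.png

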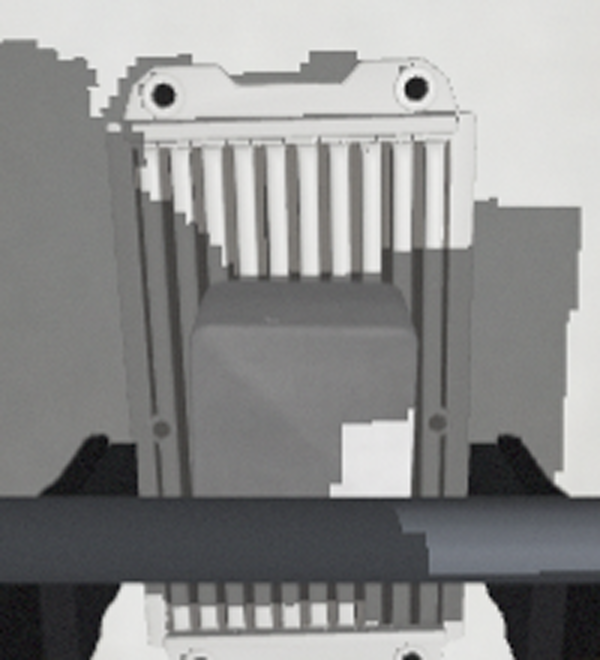

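step_arm([
  [[0,0,-0.004,0,0,0,0],[0,0,-0.015,0,0,0,0],[0,0,-0.04,0,0,0,0],[0,0,-0.08,0,0,0,0],[0,0,-0.12,0,0,0,0],[0,0,-0.16,0,0,0,0],[-0.04,0,-0.2,0,0,0,0],[-0.07,0,-0.22,0,0,0,0],[-0.07,0,-0.22,0,0,0,0],[-0.07,0,-0.22,0,0,0,0]],
])

```text
time: 24.38
ee_pos: [588.9, -368.3, 265.7]
tool_rot: [2.235, 2.165, -0.038]
ft_force: [1.4, 0.2, -0.7]
width: 0.998
```

Run:
```python
from h import *
st(); grab("wrist","16"); grab("top","16"); grab("scene","16"); st()
f="wrist16.npz"; P,uv=pts(f)
k=(uv[:,1]<225)&(P[:,2]>60)&(P[:,2]<80); X=P[k]; print('block',len(X),cv2.minAreaRect(X[:,:2].astype(np.float32)),np.median(X[:,2]),np.linalg.lstsq(np.c_[X[X[:,2]>66][:,:2],np.ones((X[:,2]>66).sum())],X[X[:,2]>66][:,2],rcond=None)[0])
k=(uv[:,1]<225)&(uv[:,0]>240)&(uv[:,0]<400)&(P[:,2]>34)&(P[:,2]<46); X=P[k]; print('led',cv2.minAreaRect(X[:,:2].astype(np.float32)))
```

```text
t 24.38 pos [ 588.9 -368.3  265.7] rot [ 2.235  2.165 -0.038] q [ 0.91  0.46 -0.64  1.27  0.31  1.48  0.27] F [ 1.4  0.2 -0.7] w 0.998
t 24.53 pos [ 589.1 -362.9  261.8] rot [ 2.233  2.176 -0.038] q [ 0.9   0.47 -0.64  1.28  0.31  1.48  0.27] F [ 0.7 -0.3 -1.1] w 0.999
block 7102 ((747.1715698242188, -321.6929931640625), (339.552978515625, 252.9844512939453), 3.6869759559631348) 70.10058808002643 [1.08470177e-02 6.28735447e-04 6.35366308e+01]
led ((617.0897216796875, -341.79034423828125), (100.25413513183594, 253.3961181640625), 24.946636199951172)
```

View pics/wrist16.png

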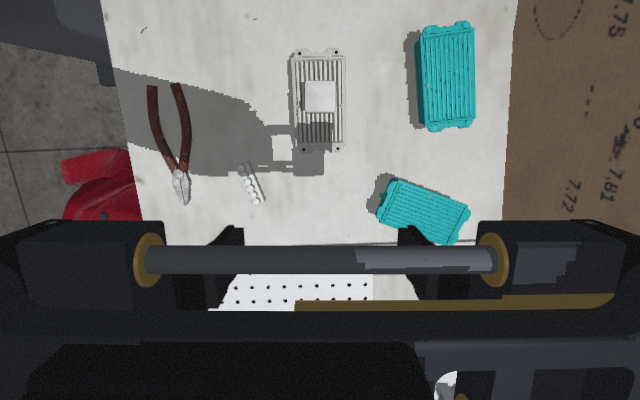

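View pics/top16.png

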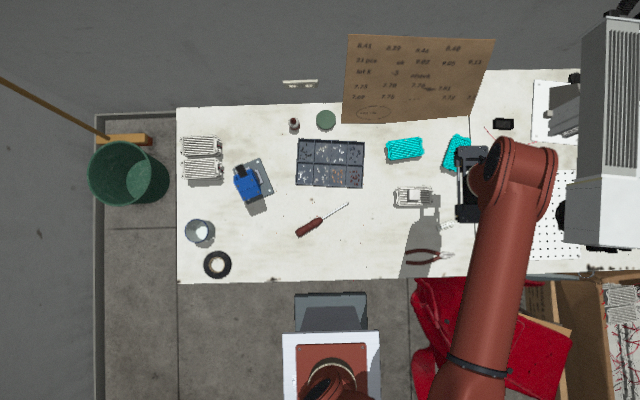

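Run:
```python
from h import *
f="wrist16.npz"; P,uv=pts(f); bx=(uv[:,0]>285)&(uv[:,0]<352)&(uv[:,1]>45)&(uv[:,1]<155)
X=P[bx&(P[:,2]>60)&(P[:,2]<80)]; print(cv2.minAreaRect(X[:,:2].astype(np.float32)),np.percentile(X[:,2],[2,50,98]))
Y=P[bx&(P[:,2]>33)&(P[:,2]<46)]; print(cv2.minAreaRect(Y[:,:2].astype(np.float32)),np.median(Y[:,2]))
a,b=load("top0.npz")[0],load("top16.npz")[0]
for n,(x0,y0,x1,y1) in dict(cup=(180,215,220,248),tape=(198,248,236,284),cut=(400,245,440,268)).items(): print(n,np.abs(a[y0:y1,x0:x1].astype(int)-b[y0:y1,x0:x1]).mean())
from workcell import finish_job
print(finish_job())
```

```text
((592.659912109375, -279.4108581542969), (34.235530853271484, 33.48784255981445), 87.75096893310547) [68.38427348 69.96298117 71.60288145]
((591.3366088867188, -285.41033935546875), (64.44629669189453, 121.94469451904297), 0.0055109355598688126) 39.22516015892171
cup 15.841666666666667
tape 15.31140350877193
cut 51.470289855072465
the job is handed in; nothing more can be done
None
```

Run:
```python
from h import *
a,b=load("top0.npz")[0],load("top16.npz")[0]
for n,(x0,y0,x1,y1) in dict(cup=(180,210,222,252),tape=(195,245,240,284),cut=(400,243,458,270),blank=(240,225,280,260)).items():
    A_=cv2.cvtColor(a[y0:y1,x0:x1],cv2.COLOR_RGB2GRAY).astype(np.float32);B_=cv2.cvtColor(b[y0:y1,x0:x1],cv2.COLOR_RGB2GRAY).astype(np.float32); print(n,cv2.phaseCorrelate(A_,B_), A_.mean(),B_.mean())
```

```text
cup ((0.5285707475203765, 0.5068306209021252), 1.0196390967898898) 168.20634 184.76814
tape ((0.47795969523604853, 0.048382708202744595), 0.9883783176210191) 153.00171 169.09972
cut ((-0.08983463276961245, 0.4701402397288028), 0.7819252458619482) 173.94891 146.39336
blank ((-0.08183416804393673, 0.08668186391995292), 0.9541629158788257) 201.29 221.06071
```

The job is handed in at about 24.5 s, and the gauge block is on top of the single pale LED driver at the right. I pushed the block about 25 mm out with the screwdriver through the access hole, with less than 3 N of push. I then laid the screwdriver on the bench, took the block out and set it down.

**Placing:** in the last wrist view the block's top lies at z = 70 mm, which is 39 mm for the driver plus the 30 mm block. It is centred at about (593, -279) on a driver that spans x 559–624 and y -346 to -224, so it is wholly on. The gripper was open and clear of everything.

**Grip slip:** the block slipped about 10 mm along the pads while I drew it out, so it was held by only about half a pad, 2–3 deg tilted. I raised the grip to 60 N and levelled it before setting it down; it was not dropped.

**Bystanders:** a plain difference of the first and last top pictures showed changes at the cup, tape roll and side cutters. The light between the two pictures had changed by about as much on bare bench by the cup and tape, and the arm's shadow fell on the cutters. A shift check, run after the job was handed in, put each at about 0.5–0.7 px or less (2 mm or so), which I take as measurement noise. I saw no contact with any of them.

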